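# Erect the fold-up tray

### The arm

A 6-joint arm with a two-finger parallel gripper is mounted at the origin on a cart in front of the work surface, level with it; the furniture and walls round the work are solid. World frame = base frame: x ahead of the robot, y to its left, z up, the work surface at z = 0. Lengths are in m, angles in rad, forces in N, time in s.
With the tool pointing down it reaches from about 0.25 to 0.775 m from the base axis. Payload 4 kg.
Tool frame: the origin (TCP) lies at the very end of the fingers, on their centre line; the grasp point (between the pads) lies manip.grip_depth behind it (manip.grip_depth is the distance from the TCP to the grasp point, in m); z points along the fingers, y is the line along which they close (so a half turn about z gives the same grasp; the last joint's range is limited). The gripper opens to 85 mm and grips with 20 to 120 N. Pads are 22 mm wide; open, the fingers measure 114 mm over their backs; the gripper's body (76 mm by 85 mm) begins 54 mm behind the grasp point. The pads swing forward as they close: fully open they stand 13 mm farther back than shut.
Start: joints at [1.05, 0.087, 1.371, -0, 1.684, -0.103], TCP at [0.223, 0.503, 0.231] pointing down, gripper open.
Joint ranges: [-3.1, 3.1], [-0.76, 2.03], [0.27, 2.55], [-1.08, 4.22], [0.17, 2.65], [-2.57, 2.57]. Speed limits (rad/s): [2.79, 2.79, 3.14, 3.14, 3.14, 3.14].

### API

Orientations are given as a rotation vector (axis times angle).
In Python, from bench import manip gives the robot as it stands.
- The arm moves only by the tool apply_moves, never from a script. Its argument "motion" is a list of rows, each a list of 3 entries, a list of its own where there are three numbers: the shift along the world's x, y, z as a fraction of full scale, then the turn, a rotation vector about the world's x, y, z as a fraction of full scale, then the closure, from 0 (fully open) to 1 (shut). In form: [[[tx, ty, tz], [rx, ry, rz], grip], ...]. A call has 1 to 12 rows; each row shifts and turns the commanded pose from where the row before left it; what a row does not reach is not made up. Full scale, the value 1, is 0.04 m for a shift and 4 degrees for a turn. A row lasts 1/12 s, in which the tool goes at most 41.7 mm and 7.16 degrees, less where a joint would pass 70% of its speed; a pose out of reach is approached as far as the arm can. A call with a number of a shift or a turn outside -1 to 1 is refused whole. A call with a gripper value outside its range is refused whole. The fingers move at their own pace and stop on an object; "squeeze" is the grip in N (left out, the last holds). Time passes only in rows, so rows that do not move let the fingers close. It gives the time, the measured TCP pose, the force, the opening and the grip force at its end, in the units of the state.
- manip.observe(): the state, without advancing time (a new reading comes with each control period).
- manip.capture(name): name is "side" or "top"; returns the picture (480x640x3 uint8, red, green, blue); there is no depth.
- manip.get_calibration(name): a dict with "camera_matrix" (3x3 intrinsics, pixels), "R" (3x3) and "t" (3): a world point X has camera coordinates R X + t. Camera axes: x right, y down, z forward; pixel columns grow to the right and rows downward; lengths in m; the calibration is good to about 2 mm. A picture is of the moment at which its call begins. get_calibration takes no time and is no camera call.
- manip.job_done(): hands the job in; it is judged then, once.
Trained networks look in the newest picture that a camera, given by its name, has taken for a name from the list of things; names that differ only in an ending like _2 or _b are one class to them, and where a whole thing is asked for, a point or a joint stands for the part that bears it (a point fixed in the world has none). Each returns a list of dicts, best first, with "confidence" (0 to 1); they miss things now and then, are a little off and sometimes report something else, mostly with a low value. They report only what shows in the picture. A call takes as long as a camera call.
- manip.masks_of(camera, target): "mask" (480x640 bool, what is visible of it) and "position" ([column, row] as shares, 0 to 1, of the picture: columns of its width, rows of its height, amid what is visible of it).
- manip.landmark_of(camera, target): "position" ([column, row] as shares, 0 to 1, of the picture: columns of its width, rows of its height: a listed point, or the origin of a listed thing).
The state is a dict: "t": time; "joints": joint angles; "dq": joint speeds; "joint_torque": joint torques, N m; "tool_pos": TCP position; "tcp_rot": TCP orientation; "force": force on the tool from outside, world axes, zero at the start; "moment": the same for the moment, N m; "width": finger opening in m; "grip_force": force on a finger pad.
Only numpy, scipy, OpenCV 4.12 (cv2) and the standard library are available. Lean on these libraries where they do the work, as an engineer would, in place of code of your own. Each camera call takes 0.05 s, during which the arm holds its last target. There are 200 camera calls.

### The job

Erect the blue fold-up tray. First lift each of its three folded-out walls (the yellow grip bar is made for it) to about half-way and let it go, so that all three rest leaning at once on their stiff hinges; then take each wall again (over its top edge is easiest) and bring it upright, fully home against its stop. Let go, and leave the saline bottle, notes block, tape roll and gauze pack where they are.

Things in the scene. Friction and masses are not known exactly. Their poses are not given: they have to be found in the camera images.
- tray: blue plastic fold-up tray, fixed to the desk. Origin on the desk under the centre of its floor; z up, x towards its fixed upright back wall (8 mm thick, from x = 60 to 68 mm). Floor 120 (x) by 160 mm (y), its top at z = 14 mm. Upright, all walls end 99 mm above the desk; flat, a wall lies 6 to 14 mm above it, folded outward from its edge of the floor.
- left_wall (a joint): hinge of the left (+y of the tray) wall, rad: 0 = folded out flat; 1.571 = upright against its stop. Hinge axis at tray y = +80, z = 14 mm, at the wall's inner face; upright, the wall stands outside that line. 120 mm long along the hinge, 85 mm from hinge to free edge, 8 mm thick, 0.1 kg. The stiff hinge (0.13 N m friction) holds at any angle.
- right_wall (a joint): hinge of the right (-y of the tray) wall, rad: 0 = folded out flat; 1.571 = upright against its stop. Hinge axis at tray y = -80, z = 14 mm, at the wall's inner face; upright, the wall stands outside that line. 120 mm long along the hinge, 85 mm from hinge to free edge, 8 mm thick, 0.1 kg. The stiff hinge (0.13 N m friction) holds at any angle.
- front_wall (a joint): hinge of the front (-x of the tray) wall, rad: 0 = folded out flat; 1.571 = upright against its stop. Hinge axis at tray x = -60, z = 14 mm, at the wall's inner face; upright, the wall stands outside that line. 160 mm long along the hinge, 85 mm from hinge to free edge, 8 mm thick, 0.1 kg. The stiff hinge (0.13 N m friction) holds at any angle.
- left_wall_bar (a point): centre of the yellow grip bar of the left wall: the bar is the last 16 mm of the wall at its free edge, 60 mm long, 8 mm thick; between it and the hinge is a hand hole 36 x 60 mm. The point lies 77 mm from the hinge axis and 4 mm under the wall's inner face. Axes: x along the wall from hinge to free edge, y along the hinge, z out of the inner face (straight up while the wall lies flat).
- right_wall_bar (a point): centre of the yellow grip bar of the right wall: the bar is the last 16 mm of the wall at its free edge, 60 mm long, 8 mm thick; between it and the hinge is a hand hole 36 x 60 mm. The point lies 77 mm from the hinge axis and 4 mm under the wall's inner face. Axes: x along the wall from hinge to free edge, y along the hinge, z out of the inner face (straight up while the wall lies flat).
- front_wall_bar (a point): centre of the yellow grip bar of the front wall: the bar is the last 16 mm of the wall at its free edge, 60 mm long, 8 mm thick; between it and the hinge is a hand hole 36 x 60 mm. The point lies 77 mm from the hinge axis and 4 mm under the wall's inner face. Axes: x along the wall from hinge to free edge, y along the hinge, z out of the inner face (straight up while the wall lies flat).
- saline: bystander: white saline bottle, standing: round body 44 mm across up to 108 mm high, then a closed 32 mm cap up to 134 mm; 0.08 to 0.17 kg. Origin at the centre of its underside, z up its axis.
- notes: bystander: block of white note paper with a yellow pad, behind the tray (another, fixed, is by the monitor), 95 x 95 x 52 mm; origin under its centre
- tape: bystander: roll of tan tape lying flat, 100 mm across, 25 mm high; origin under its centre
- gauze: bystander: white gauze pack standing, 74 x 172 x 121 mm; origin under its centre

How it is judged:
By the outcome, as a careful person would: the job done as asked, in the order asked, and still so for the second after the job is handed in, with the robot touching nothing.
It also fails if it takes over 70 s, if anything falls off the work surface, if the arm or the gripper's body presses on something with over 40 N, if the wrist force passes 120 N, or if a joint passes its speed limit or range.

## Working session

There is one attempt and no reset: what is moved stays moved. The work goes in short steps, Python scripts to look and compute and a tool call to move; the robot and the scene stay as the last step left them, time stands still between calls to the robot, and variables do not carry over. Pictures are saved under pics/ and viewed, at most 10 in all, crops included, and the job is handed in when it is done.

Besides the shell and the picture viewer there is one more tool, called after "Emit:" by a JSON object that holds its "name" and its "arguments". apply_moves: Moves the arm, as the interface text tells. Its arguments: {"type":"object","properties":{"motion":{"type":"array"},"squeeze":{"type":"number"}},"required":["motion"]}

```bash
ls; mkdir -p pics
cat > h.py <<'E'
import numpy as np, cv2
from bench import manip
def ray(cam,pos):
    c=manip.get_calibration(cam);K=np.array(c["camera_matrix"]);R=np.array(c["R"]);t=np.array(c["t"]).ravel()
    p=np.array([pos[0]*640,pos[1]*480,1]);d=R.T@np.linalg.solve(K,p);return -R.T@t,d
def onz(cam,pos,z):
    o,d=ray(cam,pos);return o+d*(z-o[2])/d[2]
def proj(cam,X):
    c=manip.get_calibration(cam);K=np.array(c["camera_matrix"]);R=np.array(c["R"]);t=np.array(c["t"]).ravel()
    q=(np.atleast_2d(X)@R.T+t)@K.T;return q[:,:2]/q[:,2:]
def save(cam,n):
    im=manip.capture(cam);cv2.imwrite(f"pics/{n}.png",im[:,:,::-1]);return im
E
python3 - <<'E'
from h import *
np.set_printoptions(precision=4,suppress=True)
print(manip.grip_depth, manip.observe())
for c in("top","side"):
    save(c,c+"0"); print(c,ray(c,(.5,.5)))
    for n,z in [("tray",0),("left_wall_bar",.01),("right_wall_bar",.01),("front_wall_bar",.01),("saline",0),("notes",0),("tape",0),("gauze",0)]:
        for r in manip.landmark_of(c,n)[:2]: print(n,round(r["confidence"],2),np.array(r["position"])*[640,480],onz(c,r["position"],z))
E
```

```text
pics
0.0187 {'t': 0.0, 'joints': array([ 1.0499,  0.0879,  1.3723, -0.    ,  1.6836, -0.1031]), 'dq': array([ 0.0022, -0.0015, -0.0004, -0.0009,  0.0015, -0.0011]), 'joint_torque': array([ -0.001 , -35.1864, -31.327 ,  -0.0002,   0.0108,  -0.    ]), 'tool_pos': array([0.2229, 0.5023, 0.2301]), 'tcp_rot': array([-0.6513, -3.0726,  0.0033]), 'force': array([ 0.485 , -0.3887,  0.1959]), 'moment': array([-0.0006,  0.003 , -0.024 ]), 'grip_force': 0.0, 'width': 0.08552056713978483}
top (array([ 0.3411, -0.0443,  1.492 ]), array([ 0.1806,  0.0117, -0.9836]))
tray 0.75 [344.576 251.184] [ 0.5851 -0.095   0.    ]
left_wall_bar 0.81 [286.208 251.184] [0.5803 0.0653 0.01  ]
left_wall_bar 0.26 [400.512 251.808] [ 0.5847 -0.2477  0.01  ]
right_wall_bar 0.96 [400.192 247.296] [ 0.5972 -0.2469  0.01  ]
front_wall_bar 0.96 [345.984 300.384] [ 0.449  -0.1003  0.01  ]
front_wall_bar 0.39 [347.712 192.192] [ 0.7503 -0.1011  0.01  ]
saline 0.9 [183.808 278.496] [0.5005 0.3445 0.    ]
notes 0.65 [345.216 194.016] [ 0.7477 -0.0946  0.    ]
tape 0.98 [459.008 317.088] [ 0.4109 -0.4062  0.    ]
tape 0.25 [344.512 250.416] [ 0.5872 -0.0948  0.    ]
gauze 0.69 [260.288 197.712] [0.7325 0.1435 0.    ]
side (array([1.5165, 0.6756, 0.9948]), array([-0.6207, -0.4662, -0.6304]))
tray 0.84 [297.088 242.496] [ 0.5827 -0.1045 -0.    ]
left_wall_bar 0.22 [340.48 313.92] [0.7407 0.1511 0.01  ]
right_wall_bar 0.69 [255.296 224.592] [ 0.5988 -0.242   0.01  ]
front_wall_bar 0.63 [326.976 212.304] [ 0.4324 -0.1122  0.01  ]
notes 0.63 [257.024 276.192] [ 0.7501 -0.1031  0.    ]
tape 0.82 [256.32 178.8 ] [ 0.4078 -0.408   0.    ]
gauze 0.78 [340.928 317.616] [ 0.742   0.1534 -0.    ]
```

View pics/top0.png

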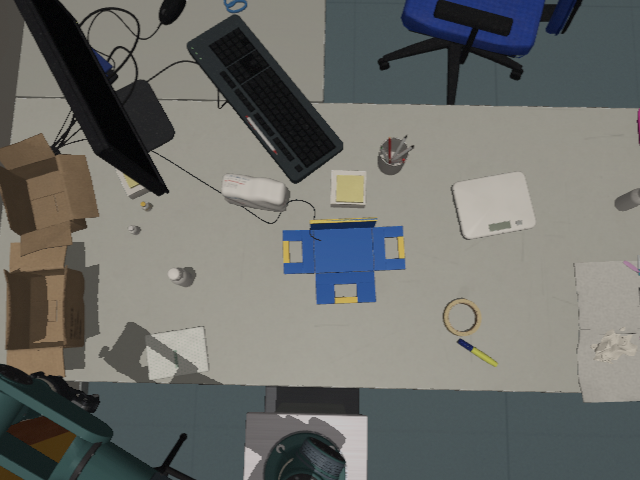

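View pics/side0.png

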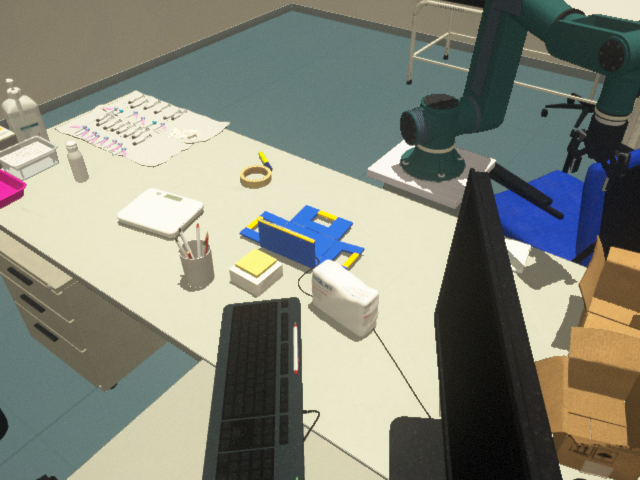

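The top view shows the tray at about (345,250), with its walls out and yellow bars at (286,251), (400,247) and (346,300). The saline bottle is at (180,276) and the gauze pack sits at (255,190), behind and to the left. The side view agrees. Next I'll refine the tray pose by colour.

Run:
```python
from h import *
from scipy.optimize import least_squares
np.set_printoptions(precision=4,suppress=True)
bars=np.array([[0,.157],[0,-.157],[-.137,0]])
def pts(p):
    c,s=np.cos(p[2]),np.sin(p[2]);b=bars@np.array([[c,s],[-s,c]])+p[:2]
    return np.c_[b,np.full(3,.0135)]
obs={}
for cam in("top","side"):
    im=cv2.imread(f"pics/{cam}0.png");h=cv2.cvtColor(im,cv2.COLOR_BGR2HSV)
    m=cv2.inRange(h,(18,120,90),(36,255,255))
    n,_,st,ce=cv2.connectedComponentsWithStats(m)
    P=proj(cam,pts([.588,-.092,.05]));obs[cam]=[]
    for q in P:
        i=min((i for i in range(1,n) if st[i,4]>12),key=lambda i:np.hypot(*(ce[i]-q)));obs[cam].append(ce[i]+0.5);print(cam,q,ce[i],st[i])
for cams in (["top"],["top","side"]):
    f=lambda p:np.concatenate([(proj(c,pts(p))-np.array(obs[c])).ravel() for c in cams])
    r=least_squares(f,[.588,-.092,.05],loss="soft_l1");print(cams,r.x,f(r.x))
p=np.array(r.x)
```

```text
top [286.2926 251.0331] [285.7731 251.0084] [283 241   6  22 119]
top [401.083  247.5944] [400.4464 246.9375] [397 237   7  21 112]
top [345.505  299.4641] [345.7209 299.5581] [335 297  22   6 129]
side [348.6708 262.2267] [350.6814 259.8407] [343 253  16  16 113]
side [254.0905 222.2401] [277.5794 228.9167] [247 216  67  27 252]
side [326.8858 216.0799] [326.6735 215.0816] [318 210  19  11  98]
['top'] [ 0.5872 -0.0922  0.0577] [ 0.0847  0.2662  0.1774  0.0291 -0.2639 -0.2909]
['top', 'side'] [ 0.5856 -0.0902  0.0696] [ -0.6255   1.4918  -0.5831  -0.0955  -0.3922   0.2491  -0.8161   0.9984
 -23.6249  -6.8154  -0.0815   0.0091]
```

```bash
cat >> h.py <<'E'
from scipy.spatial.transform import Rotation as Ro
import json
TR=[.5872,-.0922,.0577]
def wall(name,th):
    c,s=np.cos(TR[2]),np.sin(TR[2]);X=np.array([c,s,0]);Y=np.array([-s,c,0]);Z=np.array([0,0,1.])
    u,d,sg={"left":(Y,.08,1),"front":(-X,.06,-1),"right":(-Y,.08,1)}[name]
    H=np.array([TR[0],TR[1],.014])+u*d
    return H,u*np.cos(th)+Z*np.sin(th),-u*np.sin(th)+Z*np.cos(th),sg
def goal(name,stage,deg,back=0,e=.007,s=.060,lift=0,dtilt=0):
    """TCP pose; stage 1: across the bar, stage 2: over the edge. back = standoff along the tool"""
    H,w,n,sg=wall(name,np.radians(deg))
    if stage==1: z,y,p=-n,sg*w,H+.077*w-.004*n-e*n
    else:
        z,p=-w,H+s*w-.004*n; y=-sg*n
    p=p-back*z+[0,0,lift]
    return p,Ro.from_matrix(np.c_[np.cross(y,z),y,z])
def rows(segs):
    """segs: (pose, n rows, grip)"""
    o=manip.observe();p=np.array(o["tool_pos"]);R=Ro.from_rotvec(o["tcp_rot"]);out=[]
    for (gp,gR),n,g in segs:
        for k in range(n):
            dp=(gp-p)/(n-k);dr=(gR*R.inv()).as_rotvec()/(n-k)
            a=np.round(dp/.04,2);b=np.round(dr/np.radians(4),2)
            if max(abs(a).max(),abs(b).max())>1 or np.linalg.norm(a)*.04>.0417: print("TOO FAST",a,b)
            p=p+a*.04;R=Ro.from_rotvec(b*np.radians(4))*R
            out.append([(a+0).tolist(),(b+0).tolist(),g])
    print(len(out),json.dumps(out).replace(" ",""))
def st():
    o=manip.observe();print({k:np.round(o[k],3).tolist() for k in("t","joints","tool_pos","tcp_rot","force","width","grip_force")})
E
python3 - <<'E'
from h import *
rows([(goal("left",1,0,back=.13),15,.5)])
E
```

```text
15 [[[0.59,-0.73,-0.16],[0.0,0.0,0.45],0.5],[[0.59,-0.73,-0.16],[0.0,0.0,0.45],0.5],[[0.59,-0.73,-0.16],[0.0,0.0,0.45],0.5],[[0.59,-0.73,-0.16],[0.0,0.0,0.46],0.5],[[0.59,-0.73,-0.17],[0.0,0.0,0.45],0.5],[[0.59,-0.73,-0.16],[0.0,0.0,0.46],0.5],[[0.59,-0.73,-0.17],[0.0,0.0,0.45],0.5],[[0.59,-0.73,-0.16],[0.0,0.0,0.46],0.5],[[0.59,-0.73,-0.17],[0.0,0.0,0.45],0.5],[[0.59,-0.73,-0.16],[0.0,0.0,0.46],0.5],[[0.59,-0.73,-0.17],[0.0,0.0,0.45],0.5],[[0.6,-0.73,-0.16],[0.0,0.0,0.46],0.5],[[0.59,-0.73,-0.17],[0.0,0.0,0.45],0.5],[[0.6,-0.73,-0.16],[0.0,0.0,0.46],0.5],[[0.59,-0.73,-0.17],[0.0,0.0,0.45],0.5]]
```

Emit:
{"name": "apply_moves", "arguments": {"motion": [[[0.59,-0.73,0],[0,0,0.57],0.5],[[0.59,-0.73,0],[0,0,0.57],0.5],[[0.59,-0.73,0],[0,0,0.57],0.5],[[0.59,-0.73,0],[0,0,0.57],0.5],[[0.59,-0.73,0],[0,0,0.57],0.5],[[0.59,-0.73,0],[0,0,0.57],0.5],[[0.59,-0.73,0],[0,0,0.57],0.5],[[0.59,-0.73,0],[0,0,0.57],0.5],[[0.59,-0.73,0],[0,0,0.57],0.5],[[0.59,-0.73,-0.2],[0,0,0.57],0.5],[[0.59,-0.73,-0.3],[0,0,0.57],0.5],[[0.59,-0.73,-0.3],[0,0,0.57],0.5]], "squeeze": 30}}

```text
t: 1.9
tool_pos: [0.5076, 0.1507, 0.1997]
tcp_rot: [-0.097, 3.138, 0.001]
force: [0.6, 0.8, -0.4]
width: 0.0426
grip_force: 0.0
```

Run:
```python
from h import *
st()
rows([(goal("left",1,0,back=.07),6,.5),(goal("left",1,0,back=.015),4,.5)])
```

```text
{'t': 1.9, 'joints': [0.181, 0.048, 1.474, 0.0, 1.617, -1.451], 'tool_pos': [0.508, 0.151, 0.2], 'tcp_rot': [-0.097, 3.138, 0.001], 'force': [0.56, 0.754, -0.388], 'width': 0.043, 'grip_force': 0.0}
10 [[[0.29,-0.36,-0.53],[0.0,0.0,-0.01],0.5],[[0.29,-0.36,-0.53],[0.0,0.01,-0.01],0.5],[[0.3,-0.36,-0.53],[0.0,0.0,-0.01],0.5],[[0.29,-0.36,-0.53],[0.0,0.01,-0.01],0.5],[[0.3,-0.36,-0.52],[0.0,0.0,-0.01],0.5],[[0.29,-0.35,-0.53],[-0.01,0.01,-0.01],0.5],[[0.0,0.0,-0.34],[0.0,0.0,0.0],0.5],[[0.0,0.0,-0.34],[0.0,0.0,0.0],0.5],[[0.0,0.0,-0.35],[0.0,0.0,0.0],0.5],[[0.0,0.0,-0.34],[0.0,0.0,0.0],0.5]]
```

Emit:
{"name": "apply_moves", "arguments": {"motion": [[[0.29,-0.36,-0.53],[0,0,0],0.55],[[0.29,-0.36,-0.53],[0,0,0],0.55],[[0.3,-0.36,-0.53],[0,0,0],0.55],[[0.29,-0.36,-0.53],[0,0,0],0.55],[[0.3,-0.36,-0.52],[0,0,0],0.55],[[0.29,-0.35,-0.53],[0,0,0],0.55],[[0,0,-0.34],[0,0,0],0.55],[[0,0,-0.34],[0,0,0],0.55],[[0,0,-0.35],[0,0,0],0.55],[[0,0,-0.34],[0,0,0],0.55]]}}

```text
t: 2.73
tool_pos: [0.5768, 0.066, 0.0169]
tcp_rot: [0.093, -3.14, -0.0]
force: [0.4, -0.1, 0.7]
width: 0.0386
grip_force: 0.0
```

Run:
```python
from h import *
st()
im=save("top","t1"); q=save("side","s1")
cv2.imwrite("pics/c1.png",np.hstack([cv2.resize(im[190:310,250:410,::-1],None,fx=2.5,fy=2.5),cv2.resize(q[170:290,250:410,::-1],None,fx=2.5,fy=2.5)]))
rows([(goal("left",1,0),3,.55)])
```

```text
{'t': 2.733, 'joints': [0.016, 0.291, 1.574, 0.0, 1.277, -1.614], 'tool_pos': [0.577, 0.066, 0.017], 'tcp_rot': [0.093, -3.14, -0.0], 'force': [0.357, -0.099, 0.703], 'width': 0.039, 'grip_force': 0.0}
3 [[[0.03,-0.01,-0.1],[0.0,-0.03,-0.01],0.55],[[0.03,-0.02,-0.1],[0.0,-0.03,-0.01],0.55],[[0.03,-0.01,-0.09],[0.0,-0.03,-0.01],0.55]]
```

View pics/c1.png

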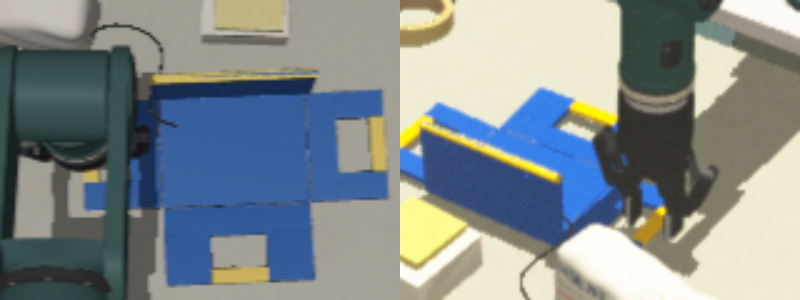

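The side crop shows the two fingers straddling the left yellow bar at about (650,225): one in the hand hole, one outside. I'll go down and close.

Emit:
{"name": "apply_moves", "arguments": {"motion": [[[0.03,-0.01,-0.1],[0,-0.03,0],0.55],[[0.03,-0.02,-0.1],[0,-0.03,0],0.55],[[0.03,-0.01,-0.1],[0,-0.03,0],0.55],[[0,0,0],[0,0,0],1],[[0,0,0],[0,0,0],1],[[0,0,0],[0,0,0],1],[[0,0,0],[0,0,0],1],[[0,0,0],[0,0,0],1]]}}

```text
t: 3.5
tool_pos: [0.5803, 0.067, 0.006]
tcp_rot: [-0.094, 3.134, 0.006]
force: [-0.0, 4.8, -0.9]
width: 0.0152
grip_force: 29.3
```

Run:
```python
from h import *
st()
rows([(goal("left",1,0),1,1)]+[(goal("left",1,4*k),1,1) for k in range(1,13)])
```

```text
{'t': 3.5, 'joints': [0.016, 0.305, 1.58, 0.004, 1.25, -1.617], 'tool_pos': [0.58, 0.067, 0.006], 'tcp_rot': [-0.094, 3.134, 0.006], 'force': [-0.037, 4.827, -0.875], 'width': 0.015, 'grip_force': 29.348}
13 [[[-0.05,-0.06,-0.07],[-0.06,0.09,-0.03],1],[[0.0,0.01,0.13],[1.0,0.06,0.0],1],[[0.0,0.01,0.14],[1.0,0.06,0.0],1],[[0.0,-0.01,0.13],[1.0,0.06,0.0],1],[[0.0,-0.01,0.14],[0.99,0.05,0.0],1],[[0.0,-0.02,0.13],[1.0,0.06,0.0],1],[[0.0,-0.04,0.13],[1.0,0.06,0.0],1],[[0.0,-0.04,0.13],[1.0,0.06,0.0],1],[[0.0,-0.05,0.13],[1.0,0.06,0.0],1],[[0.01,-0.06,0.12],[0.99,0.05,0.0],1],[[0.0,-0.06,0.12],[1.0,0.06,0.0],1],[[0.01,-0.08,0.11],[1.0,0.06,0.0],1],[[0.0,-0.08,0.11],[1.0,0.06,0.0],1]]
```

Emit:
{"name": "apply_moves", "arguments": {"motion": [[[0,0.01,0.13],[1,0.06,0],1],[[0,0.01,0.14],[1,0.06,0],1],[[0,-0.01,0.13],[1,0.06,0],1],[[0,-0.01,0.14],[1,0.06,0],1],[[0,-0.02,0.13],[1,0.06,0],1],[[0,-0.04,0.13],[1,0.06,0],1],[[0,-0.04,0.13],[1,0.06,0],1],[[0,-0.05,0.13],[1,0.06,0],1],[[0.01,-0.06,0.12],[1,0.06,0],1],[[0,-0.06,0.12],[1,0.06,0],1],[[0.01,-0.08,0.11],[1,0.06,0],1],[[0,0,0],[0,0,0],1]]}}

```text
t: 4.5
tool_pos: [0.5814, 0.0503, 0.0624]
tcp_rot: [0.079, -2.892, -1.181]
force: [0.1, 3.6, 2.6]
width: 0.0153
grip_force: 31.5
```

```bash
cat >> h.py <<'E'
def tilt(name,stage):
    H,w,n,sg=wall(name,0);R=Ro.from_rotvec(manip.observe()["tcp_rot"]).as_matrix();z=R[:,2]
    u=w; a=np.degrees(np.arctan2(z@u,-z[2])) if stage==1 else np.degrees(np.arctan2(-z[2],-z@u))
    ax=np.cross(u,[0,0,1]); print("tilt",a,"off-axis",np.degrees(np.arcsin(z@ax)));return a
E
python3 - <<'E'
from h import *
st();a=tilt("left",1)
o=manip.observe();p=np.array(o["tool_pos"]);g=goal("left",1,a);print("err",g[0]-p)
H,w,n,sg=wall("left",0);print("bar angle by position",[np.degrees(np.arctan2(p[2]-.014-(0),(p-H)@w))])
s=save("side","s2");t=save("top","t2")
cv2.imwrite("pics/c2.png",np.hstack([cv2.resize(t[190:310,250:410,::-1],None,fx=2.5,fy=2.5),cv2.resize(s[170:290,250:410,::-1],None,fx=2.5,fy=2.5)]))
R=Ro.from_rotvec(o["tcp_rot"]);z=R.as_matrix()[:,2]
rows([((p,R),4,.55),((p-.1*z,R),6,.55)])
E
```

```text
{'t': 4.5, 'joints': [-0.381, 0.418, 1.508, 0.689, 1.596, -2.127], 'tool_pos': [0.581, 0.05, 0.062], 'tcp_rot': [0.079, -2.892, -1.181], 'force': [0.056, 3.641, 2.642], 'width': 0.015, 'grip_force': 31.454}
tilt 44.417068677277655 off-axis 0.32264932865670165
err [-2.41088676e-03 -8.87197961e-05 -2.38811193e-03]
bar angle by position [np.float64(37.7016797735834)]
10 [[[0.0,0.0,0.0],[0.03,0.0,-0.01],0.55],[[0.0,0.0,0.0],[0.03,0.01,-0.01],0.55],[[0.0,0.0,0.0],[0.02,0.0,0.0],0.55],[[0.0,0.0,0.01],[0.03,0.01,-0.01],0.55],[[0.01,-0.29,0.3],[0.0,0.0,0.0],0.55],[[0.02,-0.29,0.3],[0.0,0.0,0.0],0.55],[[0.01,-0.29,0.3],[0.0,0.0,0.0],0.55],[[0.02,-0.29,0.29],[0.0,0.0,0.0],0.55],[[0.01,-0.3,0.3],[0.0,0.0,0.0],0.55],[[0.02,-0.29,0.29],[0.0,0.0,0.0],0.55]]
```

View pics/c2.png

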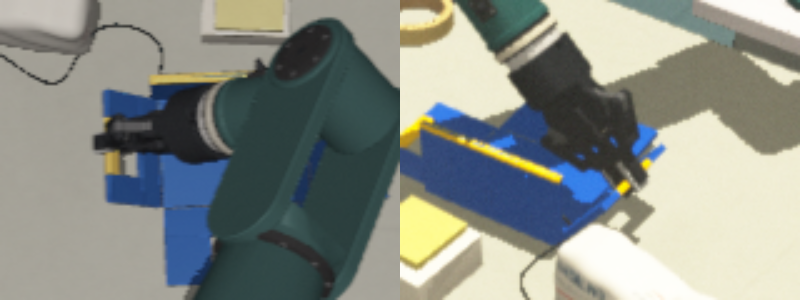

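Both crops show the left wall leaning at about 45° and held by its bar. I'll release it and back out along the tool.

Emit:
{"name": "apply_moves", "arguments": {"motion": [[[0,0,0],[0,0,0],0.6],[[0,0,0],[0,0,0],0.55],[[0,0,0],[0,0,0],0.55],[[0,0,0],[0,0,0],0.55],[[0.01,-0.29,0.3],[0,0,0],0.55],[[0.02,-0.29,0.3],[0,0,0],0.55],[[0.01,-0.29,0.3],[0,0,0],0.55],[[0.02,-0.3,0.3],[0,0,0],0.55],[[0.01,-0.3,0.35],[0,0,0],0.55],[[0.02,-0.3,0.5],[0,0,0],0.55]]}}

```text
t: 5.43
tool_pos: [0.584, -0.0204, 0.1435]
tcp_rot: [0.081, -2.893, -1.171]
force: [0.4, 0.2, 0.2]
width: 0.0382
grip_force: 0.0
```

Run:
```python
from h import *
st()
rows([(goal("front",1,0,back=.13),24,.55)])
```

```text
{'t': 5.433, 'joints': [-0.479, 0.388, 1.369, 0.66, 1.787, -2.096], 'tool_pos': [0.584, -0.02, 0.143], 'tcp_rot': [0.081, -2.893, -1.171], 'force': [0.368, 0.248, 0.217], 'width': 0.038, 'grip_force': 0.0}
24 [[[-0.14,-0.08,-0.01],[-0.38,0.34,-0.89],0.55],[[-0.14,-0.08,-0.01],[-0.38,0.34,-0.89],0.55],[[-0.14,-0.08,-0.01],[-0.38,0.34,-0.89],0.55],[[-0.14,-0.08,-0.01],[-0.38,0.34,-0.89],0.55],[[-0.14,-0.08,-0.01],[-0.38,0.34,-0.89],0.55],[[-0.14,-0.08,-0.01],[-0.38,0.34,-0.89],0.55],[[-0.14,-0.08,-0.01],[-0.38,0.34,-0.88],0.55],[[-0.14,-0.08,-0.01],[-0.38,0.34,-0.89],0.55],[[-0.14,-0.08,-0.01],[-0.38,0.34,-0.88],0.55],[[-0.14,-0.08,-0.01],[-0.38,0.34,-0.88],0.55],[[-0.14,-0.09,-0.01],[-0.38,0.34,-0.89],0.55],[[-0.14,-0.08,-0.01],[-0.38,0.34,-0.88],0.55],[[-0.14,-0.09,-0.01],[-0.38,0.34,-0.89],0.55],[[-0.14,-0.08,-0.01],[-0.38,0.34,-0.88],0.55],[[-0.14,-0.09,-0.01],[-0.38,0.34,-0.89],0.55],[[-0.14,-0.08,-0.01],[-0.38,0.33,-0.88],0.55],[[-0.14,-0.09,-0.01],[-0.38,0.34,-0.89],0.55],[[-0.14,-0.08,-0.01],[-0.37,0.33,-0.88],0.55],[[-0.14,-0.09,-0.01],[-0.38,0.34,-0.89],0.55],[[-0.14,-0.08,-0.01],[-0.37,0.33,-0.88],0.55],[[-0.13,-0.09,-0.02],[-0.38,0.34,-0.89],0.55],[[-0.14,-0.08,-0.01],[-0.37,0.33,-0.88],0.55],[[-0.13,-0.09,-0.02],[-0.38,0.33,-0.89],0.55],[[-0.14,-0.08,-0.01],[-0.37,0.34,-0.88],0.55]]
```

Emit:
{"name": "apply_moves", "arguments": {"motion": [[[-0.14,-0.08,0.05],[-0.38,0.34,-0.89],0.55],[[-0.14,-0.08,0.05],[-0.38,0.34,-0.89],0.55],[[-0.14,-0.08,0.05],[-0.38,0.34,-0.89],0.55],[[-0.14,-0.08,0.05],[-0.38,0.34,-0.89],0.55],[[-0.14,-0.08,0],[-0.38,0.34,-0.89],0.55],[[-0.14,-0.08,0],[-0.38,0.34,-0.89],0.55],[[-0.14,-0.08,0],[-0.38,0.34,-0.88],0.55],[[-0.14,-0.08,0],[-0.38,0.34,-0.89],0.55],[[-0.14,-0.08,0],[-0.38,0.34,-0.88],0.55],[[-0.14,-0.08,0],[-0.38,0.34,-0.88],0.55],[[-0.14,-0.09,0],[-0.38,0.34,-0.89],0.55],[[-0.14,-0.08,0],[-0.38,0.34,-0.88],0.55]]}}

```text
t: 6.43
tool_pos: [0.5171, -0.0591, 0.1524]
tcp_rot: [-1.141, -2.848, -0.638]
force: [-0.0, 0.9, -0.4]
width: 0.0381
grip_force: 0.0
```

Emit:
{"name": "apply_moves", "arguments": {"motion": [[[-0.14,-0.08,-0.03],[-0.38,0.34,-0.89],0.55],[[-0.14,-0.08,-0.03],[-0.38,0.34,-0.89],0.55],[[-0.14,-0.08,-0.03],[-0.38,0.34,-0.89],0.55],[[-0.14,-0.08,-0.03],[-0.38,0.34,-0.89],0.55],[[-0.14,-0.08,-0.03],[-0.38,0.34,-0.89],0.55],[[-0.14,-0.08,-0.03],[-0.38,0.34,-0.89],0.55],[[-0.14,-0.08,-0.03],[-0.38,0.34,-0.88],0.55],[[-0.14,-0.08,-0.03],[-0.38,0.34,-0.89],0.55],[[-0.14,-0.08,-0.03],[-0.38,0.34,-0.88],0.55],[[-0.14,-0.08,-0.03],[-0.38,0.34,-0.88],0.55],[[-0.14,-0.09,-0.03],[-0.38,0.34,-0.89],0.55],[[-0.14,-0.08,-0.03],[-0.38,0.34,-0.88],0.55]]}}

```text
t: 7.43
tool_pos: [0.45, -0.0977, 0.1381]
tcp_rot: [2.158, 2.281, -0.011]
force: [0.1, 0.7, -0.4]
width: 0.0385
grip_force: 0.0
```

Run:
```python
from h import *
st()
rows([(goal("front",1,0,back=.03),8,.55),(goal("front",1,0),4,.55)])
```

```text
{'t': 7.433, 'joints': [-0.332, -0.074, 1.719, -0.007, 1.498, -0.387], 'tool_pos': [0.45, -0.098, 0.138], 'tcp_rot': [2.158, 2.281, -0.011], 'force': [0.085, 0.713, -0.448], 'width': 0.038, 'grip_force': 0.0}
12 [[[0.0,-0.01,-0.33],[0.01,-0.01,0.0],0.55],[[0.0,-0.01,-0.33],[0.01,-0.01,0.0],0.55],[[0.0,-0.01,-0.33],[0.01,0.0,0.01],0.55],[[0.0,-0.01,-0.33],[0.01,-0.01,0.0],0.55],[[0.0,0.0,-0.33],[0.01,0.0,0.01],0.55],[[0.0,-0.01,-0.33],[0.01,-0.01,0.0],0.55],[[0.0,0.0,-0.32],[0.01,0.0,0.01],0.55],[[0.01,-0.01,-0.33],[0.02,-0.01,0.0],0.55],[[0.0,0.0,-0.19],[0.0,0.0,0.0],0.55],[[0.0,0.0,-0.19],[0.0,0.0,0.0],0.55],[[0.0,0.0,-0.18],[0.0,0.0,0.0],0.55],[[0.0,0.0,-0.19],[0.0,0.0,0.0],0.55]]
```

Emit:
{"name": "apply_moves", "arguments": {"motion": [[[0,-0.01,-0.33],[0,0,0],0.55],[[0,-0.01,-0.33],[0,0,0],0.55],[[0,-0.01,-0.33],[0,0,0],0.55],[[0,-0.01,-0.33],[0,0,0],0.55],[[0,0,-0.33],[0,0,0],0.55],[[0,-0.01,-0.33],[0,0,0],0.55],[[0,0,-0.32],[0,0,0],0.55],[[0.01,-0.01,-0.33],[0,0,0],0.55],[[0,0,-0.19],[0,0,0],0.55],[[0,0,-0.19],[0,0,0],0.55],[[0,0,-0.18],[0,0,0],0.55],[[0,0,-0.18],[0,0,0],0.55]]}}

```text
t: 8.43
tool_pos: [0.4512, -0.1002, 0.0029]
tcp_rot: [2.155, 2.284, -0.008]
force: [0.0, 0.0, -0.4]
width: 0.0381
grip_force: 0.0
```

Emit:
{"name": "apply_moves", "arguments": {"motion": [[[0,0,0],[0,0,0],1],[[0,0,0],[0,0,0],1],[[0,0,0],[0,0,0],1],[[0,0,0],[0,0,0],1],[[0,0,0],[0,0,0],1]]}}

```text
t: 8.85
tool_pos: [0.4507, -0.1, 0.0029]
tcp_rot: [2.156, 2.285, -0.008]
force: [1.1, -0.4, -3.4]
width: 0.0152
grip_force: 29.6
```

Run:
```python
from h import *
st()
rows([(goal("front",1,0),1,1)]+[(goal("front",1,4*k),1,1) for k in range(1,13)])
```

```text
{'t': 8.85, 'joints': [-0.338, 0.063, 1.874, -0.005, 1.206, -0.394], 'tool_pos': [0.451, -0.1, 0.003], 'tcp_rot': [2.156, 2.285, -0.008], 'force': [1.123, -0.406, -3.395], 'width': 0.015, 'grip_force': 29.57}
13 [[[-0.01,0.0,0.0],[0.06,-0.05,-0.01],1],[[-0.01,0.0,0.14],[-0.06,1.0,0.0],1],[[-0.01,0.0,0.13],[-0.06,1.0,0.0],1],[[0.01,0.0,0.14],[-0.06,1.0,0.0],1],[[0.01,0.0,0.13],[-0.05,0.99,0.0],1],[[0.02,0.0,0.14],[-0.06,1.0,0.0],1],[[0.04,0.0,0.13],[-0.06,1.0,0.0],1],[[0.04,0.0,0.13],[-0.06,1.0,0.0],1],[[0.05,0.01,0.13],[-0.05,1.0,0.0],1],[[0.06,0.0,0.12],[-0.06,1.0,0.0],1],[[0.07,0.0,0.11],[-0.06,0.99,0.0],1],[[0.07,0.01,0.12],[-0.06,1.0,0.0],1],[[0.08,0.0,0.1],[-0.05,1.0,0.0],1]]
```

Emit:
{"name": "apply_moves", "arguments": {"motion": [[[-0.01,0,0.14],[-0.06,1,0],1],[[-0.01,0,0.13],[-0.06,1,0],1],[[0.01,0,0.14],[-0.06,1,0],1],[[0.01,0,0.13],[-0.05,1,0],1],[[0.02,0,0.14],[-0.06,1,0],1],[[0.04,0,0.13],[-0.06,1,0],1],[[0.04,0,0.13],[-0.06,1,0],1],[[0.05,0.01,0.13],[-0.05,1,0],1],[[0.06,0,0.12],[-0.06,1,0],1],[[0.07,0,0.11],[-0.06,1,0],1],[[0.07,0.01,0.12],[-0.06,1,0],1],[[0,0,0],[0,0,0],1]]}}

```text
t: 9.85
tool_pos: [0.4642, -0.0991, 0.0593]
tcp_rot: [-1.717, -1.823, 0.753]
force: [-5.5, 1.1, 2.2]
width: 0.0151
grip_force: 30.3
```

Run:
```python
from h import *
st();a=tilt("front",1)
o=manip.observe();p=np.array(o["tool_pos"]);g=goal("front",1,a);print("err",g[0]-p)
R=Ro.from_rotvec(o["tcp_rot"]);z=R.as_matrix()[:,2]
rows([((p-.1*z,R),6,.55)])
```

```text
{'t': 9.85, 'joints': [-0.203, 0.577, 1.283, -0.209, 2.037, -0.283], 'tool_pos': [0.464, -0.099, 0.059], 'tcp_rot': [-1.717, -1.823, 0.753], 'force': [-5.501, 1.149, 2.213], 'width': 0.015, 'grip_force': 30.347}
tilt 44.77233130614962 off-axis -0.21359548476007417
err [ 0.00075158 -0.00015385  0.00107187]
6 [[[0.29,0.02,0.3],[0.0,0.0,0.0],0.55],[[0.29,0.02,0.29],[0.0,0.0,0.0],0.55],[[0.29,0.02,0.3],[0.0,0.0,0.0],0.55],[[0.3,0.02,0.29],[0.0,0.0,0.0],0.55],[[0.29,0.02,0.3],[0.0,0.0,0.0],0.55],[[0.3,0.01,0.29],[0.0,0.0,0.0],0.55]]
```

Emit:
{"name": "apply_moves", "arguments": {"motion": [[[0,0,0],[0,0,0],0.6],[[0,0,0],[0,0,0],0.55],[[0,0,0],[0,0,0],0.55],[[0,0,0],[0,0,0],0.55],[[0.29,0.02,0.3],[0,0,0],0.55],[[0.29,0.02,0.3],[0,0,0],0.55],[[0.29,0.02,0.3],[0,0,0],0.55],[[0.3,0.02,0.3],[0,0,0],0.55],[[0.29,0.02,0.4],[0,0,0],0.55],[[0.3,0.01,0.5],[0,0,0],0.55]]}}

```text
t: 10.68
tool_pos: [0.5351, -0.0948, 0.144]
tcp_rot: [-1.722, -1.829, 0.747]
force: [0.1, -0.1, -0.2]
width: 0.0387
grip_force: 0.0
```

Run:
```python
from h import *
st()
rows([(goal("right",1,0,back=.13),26,.55)])
```

```text
{'t': 10.683, 'joints': [-0.179, 0.65, 0.988, -0.217, 2.251, -0.31], 'tool_pos': [0.535, -0.095, 0.144], 'tcp_rot': [-1.722, -1.829, 0.747], 'force': [0.123, -0.085, -0.212], 'width': 0.039, 'grip_force': 0.0}
26 [[[0.06,-0.15,-0.01],[-0.31,-0.35,-0.82],0.55],[[0.06,-0.15,-0.01],[-0.31,-0.35,-0.82],0.55],[[0.06,-0.15,-0.01],[-0.31,-0.35,-0.82],0.55],[[0.06,-0.15,-0.01],[-0.31,-0.35,-0.82],0.55],[[0.06,-0.15,-0.01],[-0.31,-0.35,-0.82],0.55],[[0.06,-0.15,-0.01],[-0.31,-0.35,-0.82],0.55],[[0.06,-0.15,-0.01],[-0.31,-0.35,-0.82],0.55],[[0.06,-0.15,-0.01],[-0.31,-0.35,-0.82],0.55],[[0.06,-0.15,-0.01],[-0.31,-0.35,-0.82],0.55],[[0.06,-0.15,-0.01],[-0.31,-0.35,-0.82],0.55],[[0.06,-0.15,-0.01],[-0.31,-0.35,-0.82],0.55],[[0.06,-0.15,-0.01],[-0.31,-0.35,-0.82],0.55],[[0.06,-0.15,-0.01],[-0.31,-0.35,-0.82],0.55],[[0.06,-0.15,-0.01],[-0.32,-0.35,-0.82],0.55],[[0.06,-0.15,-0.01],[-0.31,-0.35,-0.82],0.55],[[0.06,-0.15,-0.01],[-0.32,-0.35,-0.82],0.55],[[0.06,-0.15,-0.01],[-0.32,-0.36,-0.82],0.55],[[0.06,-0.14,-0.01],[-0.31,-0.35,-0.82],0.55],[[0.06,-0.15,-0.01],[-0.32,-0.36,-0.82],0.55],[[0.06,-0.14,-0.01],[-0.31,-0.35,-0.82],0.55],[[0.05,-0.15,-0.01],[-0.32,-0.36,-0.82],0.55],[[0.06,-0.14,-0.01],[-0.31,-0.35,-0.82],0.55],[[0.05,-0.15,-0.01],[-0.32,-0.36,-0.82],0.55],[[0.06,-0.14,-0.02],[-0.31,-0.35,-0.81],0.55],[[0.05,-0.15,-0.01],[-0.32,-0.36,-0.82],0.55],[[0.06,-0.14,-0.02],[-0.31,-0.35,-0.81],0.55]]
```

Emit:
{"name": "apply_moves", "arguments": {"motion": [[[0.06,-0.16,0.06],[-0.34,-0.38,-0.89],0.55],[[0.06,-0.16,0.06],[-0.34,-0.38,-0.89],0.55],[[0.06,-0.16,0.06],[-0.34,-0.38,-0.89],0.55],[[0.06,-0.16,0.06],[-0.34,-0.38,-0.89],0.55],[[0.06,-0.16,0],[-0.34,-0.38,-0.89],0.55],[[0.06,-0.16,0],[-0.34,-0.38,-0.89],0.55],[[0.06,-0.16,0],[-0.34,-0.38,-0.89],0.55],[[0.06,-0.16,0],[-0.34,-0.38,-0.89],0.55],[[0.06,-0.16,0],[-0.34,-0.38,-0.89],0.55],[[0.06,-0.16,0],[-0.34,-0.38,-0.89],0.55],[[0.06,-0.16,0],[-0.34,-0.38,-0.89],0.55],[[0.06,-0.16,0],[-0.34,-0.38,-0.89],0.55]]}}

```text
t: 11.68
tool_pos: [0.564, -0.1723, 0.1541]
tcp_rot: [-2.6, -1.108, 0.436]
force: [0.4, 0.9, 0.1]
width: 0.0386
grip_force: 0.0
```

Emit:
{"name": "apply_moves", "arguments": {"motion": [[[0.06,-0.16,-0.04],[-0.34,-0.38,-0.89],0.55],[[0.06,-0.16,-0.04],[-0.34,-0.38,-0.89],0.55],[[0.06,-0.16,-0.04],[-0.34,-0.38,-0.89],0.55],[[0.06,-0.16,-0.04],[-0.34,-0.38,-0.89],0.55],[[0.06,-0.16,-0.04],[-0.34,-0.38,-0.89],0.55],[[0.06,-0.16,-0.04],[-0.34,-0.38,-0.89],0.55],[[0.06,-0.16,-0.04],[-0.34,-0.38,-0.89],0.55],[[0.06,-0.16,-0.04],[-0.34,-0.38,-0.89],0.55],[[0.06,-0.16,-0.04],[-0.34,-0.38,-0.89],0.55],[[0.06,-0.16,-0.04],[-0.34,-0.38,-0.89],0.55],[[0.06,-0.16,-0.04],[-0.34,-0.38,-0.89],0.55],[[0.06,-0.16,-0.04],[-0.34,-0.38,-0.89],0.55]]}}

```text
t: 12.68
tool_pos: [0.5927, -0.249, 0.1351]
tcp_rot: [3.139, 0.076, -0.0]
force: [0.1, -0.4, 0.2]
width: 0.0382
grip_force: 0.0
```

Run:
```python
from h import *
st()
rows([(goal("right",1,0,back=.03),8,.55),(goal("right",1,0),4,.55)])
```

```text
{'t': 12.683, 'joints': [-0.485, 0.327, 1.278, -0.001, 1.536, 1.037], 'tool_pos': [0.593, -0.249, 0.135], 'tcp_rot': [3.139, 0.076, -0.0], 'force': [0.095, -0.401, 0.238], 'width': 0.038, 'grip_force': 0.0}
12 [[[0.01,0.0,-0.32],[0.0,0.0,0.02],0.55],[[0.01,0.0,-0.32],[0.0,0.0,0.02],0.55],[[0.01,0.0,-0.32],[0.0,0.0,0.02],0.55],[[0.01,0.0,-0.32],[0.0,0.0,0.01],0.55],[[0.01,0.0,-0.32],[0.0,0.0,0.02],0.55],[[0.01,0.0,-0.32],[0.01,0.0,0.01],0.55],[[0.01,0.0,-0.32],[0.0,0.0,0.02],0.55],[[0.02,0.0,-0.31],[0.01,0.0,0.01],0.55],[[0.0,0.0,-0.19],[0.0,0.0,0.0],0.55],[[0.0,0.0,-0.19],[0.0,0.0,0.0],0.55],[[0.0,0.0,-0.19],[0.0,0.0,0.0],0.55],[[0.0,0.0,-0.18],[0.0,0.0,0.0],0.55]]
```

Emit:
{"name": "apply_moves", "arguments": {"motion": [[[0.01,0,-0.32],[0,0,0.02],0.55],[[0.01,0,-0.32],[0,0,0.02],0.55],[[0.01,0,-0.32],[0,0,0.02],0.55],[[0.01,0,-0.32],[0,0,0.01],0.55],[[0.01,0,-0.32],[0,0,0.02],0.55],[[0.01,0,-0.32],[0,0,0.01],0.55],[[0.01,0,-0.32],[0,0,0.02],0.55],[[0.02,0,-0.31],[0,0,0.01],0.55],[[0,0,-0.19],[0,0,0],0.55],[[0,0,-0.19],[0,0,0],0.55],[[0,0,-0.19],[0,0,0],0.55],[[0,0,-0.17],[0,0,0],0.55]]}}

```text
t: 13.68
tool_pos: [0.5966, -0.2486, 0.0021]
tcp_rot: [-3.14, -0.096, 0.005]
force: [-0.4, 1.1, 0.0]
width: 0.0381
grip_force: 0.0
```

Emit:
{"name": "apply_moves", "arguments": {"motion": [[[0,0,0],[0,0,0],1],[[0,0,0],[0,0,0],1],[[0,0,0],[0,0,0],1],[[0,0,0],[0,0,0],1],[[0,0,0],[0,0,0],1]]}}

```text
t: 14.1
tool_pos: [0.5958, -0.2467, 0.002]
tcp_rot: [-3.136, -0.097, 0.008]
force: [-0.8, 5.3, -1.9]
width: 0.0154
grip_force: 31.2
```

Run:
```python
from h import *
st()
rows([(goal("right",1,0),1,1)]+[(goal("right",1,4*k),1,1) for k in range(1,13)])
```

```text
{'t': 14.1, 'joints': [-0.481, 0.438, 1.407, 0.001, 1.303, 1.028], 'tool_pos': [0.596, -0.247, 0.002], 'tcp_rot': [-3.136, -0.097, 0.008], 'force': [-0.802, 5.27, -1.861], 'width': 0.015, 'grip_force': 31.155}
13 [[[0.01,-0.06,0.03],[-0.05,-0.07,-0.06],1],[[0.0,-0.01,0.13],[-1.0,-0.06,0.0],1],[[0.0,-0.01,0.14],[-1.0,-0.06,0.0],1],[[0.0,0.01,0.13],[-1.0,-0.06,0.0],1],[[0.0,0.01,0.14],[-1.0,-0.05,0.0],1],[[0.0,0.03,0.13],[-1.0,-0.06,0.0],1],[[0.0,0.03,0.13],[-0.99,-0.06,0.0],1],[[0.0,0.04,0.13],[-1.0,-0.06,0.0],1],[[-0.01,0.05,0.13],[-1.0,-0.05,0.0],1],[[0.0,0.06,0.12],[-1.0,-0.06,0.0],1],[[0.0,0.07,0.12],[-1.0,-0.06,0.0],1],[[-0.01,0.07,0.11],[-1.0,-0.05,0.0],1],[[0.0,0.08,0.11],[-0.99,-0.06,0.0],1]]
```

Emit:
{"name": "apply_moves", "arguments": {"motion": [[[0,-0.01,0.13],[-1,-0.06,0],1],[[0,-0.01,0.14],[-1,-0.06,0],1],[[0,0.01,0.13],[-1,-0.06,0],1],[[0,0.01,0.14],[-1,-0.06,0],1],[[0,0.03,0.13],[-1,-0.06,0],1],[[0,0.03,0.13],[-1,-0.06,0],1],[[0,0.04,0.13],[-1,-0.06,0],1],[[-0.01,0.05,0.13],[-1,-0.06,0],1],[[0,0.06,0.12],[-1,-0.06,0],1],[[0,0.07,0.12],[-1,-0.06,0],1],[[-0.01,0.07,0.11],[-1,-0.06,0],1],[[0,0,0],[0,0,0],1]]}}

```text
t: 15.1
tool_pos: [0.5951, -0.2334, 0.059]
tcp_rot: [2.369, 0.075, 0.022]
force: [-3.3, -0.4, 1.4]
width: 0.015
grip_force: 32.5
```

Run:
```python
from h import *
st();a=tilt("right",1)
o=manip.observe();p=np.array(o["tool_pos"]);g=goal("right",1,a);print("err",g[0]-p)
R=Ro.from_rotvec(o["tcp_rot"]);z=R.as_matrix()[:,2]
rows([((p-.1*z,R),6,.55)])
```

```text
{'t': 15.1, 'joints': [-0.11, 0.353, 1.605, -0.837, 1.185, 1.731], 'tool_pos': [0.595, -0.233, 0.059], 'tcp_rot': [2.369, 0.075, 0.022], 'force': [-3.252, -0.389, 1.356], 'width': 0.015, 'grip_force': 32.457}
tilt 44.22915501585142 off-axis 0.13117515056955026
err [ 0.00035172 -0.00139575  0.00080644]
6 [[[-0.02,0.29,0.3],[0.0,0.0,0.0],0.55],[[-0.01,0.29,0.3],[0.0,0.0,0.0],0.55],[[-0.02,0.29,0.3],[0.0,0.0,0.0],0.55],[[-0.01,0.29,0.3],[0.0,0.0,0.0],0.55],[[-0.02,0.29,0.3],[0.0,0.0,0.0],0.55],[[-0.01,0.29,0.29],[0.0,0.0,0.0],0.55]]
```

Emit:
{"name": "apply_moves", "arguments": {"motion": [[[0,0,0],[0,0,0],0.6],[[0,0,0],[0,0,0],0.55],[[0,0,0],[0,0,0],0.55],[[0,0,0],[0,0,0],0.55],[[-0.02,0.29,0.3],[0,0,0],0.55],[[-0.01,0.29,0.3],[0,0,0],0.55],[[-0.02,0.29,0.3],[0,0,0],0.55],[[-0.01,0.29,0.3],[0,0,0],0.55],[[-0.02,0.29,0.5],[0,0,0],0.55],[[-0.01,0.2,0.8],[0,0,0],0.55],[[0,0,0.9],[0.5,0,0],0.5],[[0,0,0.9],[0.8,0,0],0.5]]}}

```text
t: 16.1
tool_pos: [0.5915, -0.1672, 0.2305]
tcp_rot: [2.466, 0.076, 0.025]
force: [1.5, 0.3, 0.3]
width: 0.0426
grip_force: 0.0
```

Run:
```python
from h import *
st()
s=save("side","s3");t=save("top","t3")
P={}
for n in("left","front","right"):
    for c in("top","side"):
        H,w,nn,sg=wall(n,np.radians(45));e=np.cross(w,nn)
        L=.06 if n!="front" else .08
        for k in(-1,1):
            q=proj(c,H+.085*w+k*L*e)[0]; cv2.circle(t if c=="top" else s,tuple(np.int32(q)),1,(255,0,0),-1)
cv2.imwrite("pics/c3.png",np.hstack([cv2.resize(t[190:310,250:410,::-1],None,fx=2.5,fy=2.5),cv2.resize(s[170:290,230:390,::-1],None,fx=2.5,fy=2.5)]))
rows([(goal("right",2,45,back=.09),22,.5)])
```

```text
{'t': 16.1, 'joints': [-0.037, 0.179, 1.411, -0.673, 1.496, 1.505], 'tool_pos': [0.592, -0.167, 0.23], 'tcp_rot': [2.466, 0.076, 0.025], 'force': [1.464, 0.288, 0.287], 'width': 0.043, 'grip_force': 0.0}
22 [[[0.0,-0.13,-0.14],[0.95,0.07,0.01],0.5],[[0.0,-0.13,-0.14],[0.95,0.07,0.01],0.5],[[0.0,-0.12,-0.14],[0.95,0.07,0.01],0.5],[[0.0,-0.13,-0.14],[0.95,0.07,0.01],0.5],[[0.0,-0.12,-0.14],[0.95,0.07,0.01],0.5],[[0.0,-0.13,-0.14],[0.95,0.07,0.01],0.5],[[0.0,-0.12,-0.14],[0.95,0.07,0.01],0.5],[[0.0,-0.13,-0.14],[0.95,0.07,0.01],0.5],[[0.0,-0.12,-0.14],[0.95,0.06,0.01],0.5],[[0.0,-0.13,-0.15],[0.95,0.07,0.01],0.5],[[0.0,-0.12,-0.14],[0.96,0.06,0.01],0.5],[[0.01,-0.13,-0.15],[0.95,0.07,0.01],0.5],[[0.0,-0.12,-0.14],[0.96,0.06,0.01],0.5],[[0.01,-0.13,-0.15],[0.95,0.07,0.01],0.5],[[0.0,-0.12,-0.14],[0.96,0.06,0.01],0.5],[[0.01,-0.13,-0.15],[0.95,0.07,0.01],0.5],[[0.0,-0.12,-0.14],[0.96,0.06,0.01],0.5],[[0.01,-0.13,-0.15],[0.95,0.07,0.01],0.5],[[0.0,-0.12,-0.14],[0.96,0.06,0.01],0.5],[[0.01,-0.13,-0.15],[0.95,0.07,0.01],0.5],[[0.0,-0.12,-0.14],[0.96,0.06,0.01],0.5],[[0.01,-0.13,-0.15],[0.95,0.07,0.01],0.5]]
```

View pics/c3.png

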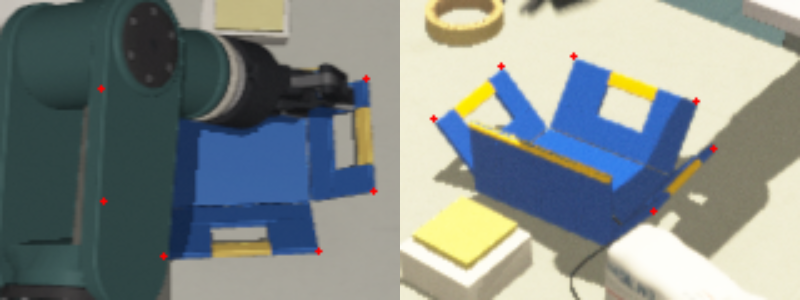

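The red dots are the wall corners predicted for 45°, and all three walls match them in the side crop, so all three lean at once. Next comes stage 2, starting with the right wall over its top edge.

Emit:
{"name": "apply_moves", "arguments": {"motion": [[[0,-0.2,-0.05],[0.95,0.07,0.01],0.5],[[0,-0.2,-0.05],[0.95,0.07,0.01],0.5],[[0,-0.2,-0.05],[0.95,0.07,0.01],0.5],[[0,-0.2,-0.05],[0.95,0.07,0.01],0.5],[[0,-0.2,-0.05],[0.95,0.07,0.01],0.5],[[0,-0.2,-0.1],[0.95,0.07,0.01],0.5],[[0,-0.2,-0.1],[0.95,0.07,0.01],0.5],[[0,-0.2,-0.1],[0.95,0.07,0.01],0.5],[[0,-0.2,-0.1],[0.95,0.07,0.01],0.5],[[0,-0.2,-0.1],[0.95,0.07,0.01],0.5],[[0,-0.2,-0.1],[0.95,0.07,0.01],0.5],[[0,-0.1,-0.1],[0.95,0.07,0.01],0.5]]}}

```text
t: 17.2
tool_pos: [0.5919, -0.2627, 0.1936]
tcp_rot: [-3.019, -0.101, 0.012]
force: [-0.0, 0.8, 0.1]
width: 0.0429
grip_force: 0.0
```

Run:
```python
from h import *
st()
rows([(goal("right",2,45,back=.05),12,.5)])
```

```text
{'t': 17.2, 'joints': [-0.554, 0.362, 1.121, 0.098, 1.732, 0.963], 'tool_pos': [0.592, -0.263, 0.194], 'tcp_rot': [-3.019, -0.101, 0.012], 'force': [-0.001, 0.807, 0.086], 'width': 0.043, 'grip_force': 0.0}
12 [[[0.01,0.02,-0.22],[0.79,0.04,-0.01],0.5],[[0.01,0.02,-0.22],[0.79,0.04,-0.01],0.5],[[0.01,0.02,-0.22],[0.79,0.05,-0.01],0.5],[[0.01,0.02,-0.22],[0.79,0.05,-0.01],0.5],[[0.01,0.02,-0.22],[0.79,0.04,-0.01],0.5],[[0.01,0.02,-0.22],[0.79,0.05,-0.01],0.5],[[0.01,0.02,-0.22],[0.79,0.04,-0.01],0.5],[[0.01,0.02,-0.22],[0.79,0.05,-0.01],0.5],[[0.01,0.02,-0.21],[0.79,0.04,-0.02],0.5],[[0.01,0.02,-0.22],[0.8,0.05,-0.01],0.5],[[0.01,0.03,-0.21],[0.79,0.04,-0.02],0.5],[[0.0,0.02,-0.22],[0.8,0.05,-0.01],0.5]]
```

Emit:
{"name": "apply_moves", "arguments": {"motion": [[[0.01,-0.06,-0.1],[0.79,0.04,-0.01],0.5],[[0.01,-0.06,-0.1],[0.79,0.04,-0.01],0.5],[[0.01,-0.06,-0.15],[0.79,0.05,-0.01],0.5],[[0.01,-0.06,-0.15],[0.79,0.05,-0.01],0.5],[[0.01,0,-0.2],[0.79,0.04,-0.01],0.5],[[0.01,0,-0.24],[0.79,0.05,-0.01],0.5],[[0.01,0.05,-0.28],[0.79,0.04,-0.01],0.5],[[0.01,0.05,-0.28],[0.79,0.05,-0.01],0.5],[[0.01,0.1,-0.28],[0.79,0.04,-0.02],0.5],[[0.01,0.1,-0.28],[0.8,0.05,-0.01],0.5],[[0.01,0.1,-0.28],[0.79,0.04,-0.02],0.5],[[0,0.1,-0.27],[0.8,0.05,-0.01],0.5]]}}

```text
t: 18.2
tool_pos: [0.5965, -0.2513, 0.0882]
tcp_rot: [-2.355, -0.07, 0.028]
force: [0.5, 0.1, -0.4]
width: 0.0429
grip_force: 0.0
```

Run:
```python
from h import *
st(); tilt("right",2)
rows([(goal("right",2,45,back=.0),7,.5)])
```

```text
{'t': 18.2, 'joints': [-0.74, 0.716, 1.002, 0.567, 1.978, 0.85], 'tool_pos': [0.596, -0.251, 0.088], 'tcp_rot': [-2.355, -0.07, 0.028], 'force': [0.538, 0.088, -0.436], 'width': 0.043, 'grip_force': 0.0}
tilt 45.00827790606111 off-axis 0.014898915262514073
7 [[[-0.01,0.12,-0.12],[0.0,0.0,0.0],0.5],[[-0.01,0.12,-0.12],[0.0,0.0,0.0],0.5],[[-0.01,0.12,-0.12],[0.0,0.0,0.0],0.5],[[-0.01,0.12,-0.13],[0.0,0.0,0.0],0.5],[[0.0,0.12,-0.12],[0.0,0.0,-0.01],0.5],[[-0.01,0.13,-0.13],[0.0,0.01,0.0],0.5],[[0.0,0.12,-0.12],[0.0,0.0,-0.01],0.5]]
```

Emit:
{"name": "apply_moves", "arguments": {"motion": [[[-0.01,0.12,-0.12],[0,0,0],0.5],[[-0.01,0.12,-0.12],[0,0,0],0.5],[[-0.01,0.12,-0.12],[0,0,0],0.5],[[-0.01,0.12,-0.12],[0,0,0],0.5],[[0,0.12,-0.12],[0,0,0],0.5],[[-0.01,0.13,-0.13],[0,0,0],0.5],[[0,0.12,-0.12],[0,0,0],0.5],[[0,0,0],[0,0,0],1],[[0,0,0],[0,0,0],1],[[0,0,0],[0,0,0],1],[[0,0,0],[0,0,0],1],[[0,0,0],[0,0,0],1]]}}

```text
t: 19.2
tool_pos: [0.5945, -0.216, 0.0549]
tcp_rot: [-2.356, -0.072, 0.03]
force: [-0.5, 1.7, 1.1]
width: 0.0073
grip_force: 33.1
```

Run:
```python
from h import *
st(); tilt("right",2)
print(goal("right",2,45)[0]-manip.observe()["tool_pos"])
rows([(goal("right",2,45),1,1)]+[(goal("right",2,45+3.8*k),1,1) for k in range(1,14)])
```

```text
{'t': 19.2, 'joints': [-0.707, 0.697, 1.104, 0.566, 1.893, 0.83], 'tool_pos': [0.594, -0.216, 0.055], 'tcp_rot': [-2.356, -0.072, 0.03], 'force': [-0.48, 1.696, 1.075], 'width': 0.007, 'grip_force': 33.126}
tilt 45.0358602733561 off-axis 0.13774039488075684
[-5.41148687e-05 -1.21163824e-03 -1.28455440e-03]
14 [[[0.0,-0.03,-0.03],[0.01,0.0,-0.05],1],[[-0.01,0.07,0.07],[-0.95,-0.05,0.0],1],[[0.0,0.07,0.07],[-0.95,-0.06,0.0],1],[[0.0,0.08,0.06],[-0.95,-0.05,0.0],1],[[-0.01,0.08,0.06],[-0.94,-0.06,0.0],1],[[0.0,0.08,0.05],[-0.95,-0.05,0.0],1],[[-0.01,0.09,0.05],[-0.95,-0.06,0.0],1],[[0.0,0.09,0.04],[-0.95,-0.05,0.0],1],[[-0.01,0.1,0.03],[-0.95,-0.06,0.0],1],[[0.0,0.09,0.03],[-0.95,-0.05,0.0],1],[[-0.01,0.1,0.02],[-0.95,-0.06,0.0],1],[[-0.01,0.1,0.02],[-0.94,-0.05,0.0],1],[[0.0,0.1,0.01],[-0.95,-0.06,0.0],1],[[-0.01,0.09,0.0],[-0.95,-0.05,0.0],1]]
```

Emit:
{"name": "apply_moves", "arguments": {"motion": [[[-0.01,0.07,0.07],[-0.95,-0.05,0],1],[[0,0.07,0.07],[-0.95,-0.06,0],1],[[0,0.08,0.06],[-0.95,-0.05,0],1],[[-0.01,0.08,0.06],[-0.95,-0.06,0],1],[[0,0.08,0.05],[-0.95,-0.05,0],1],[[-0.01,0.09,0.05],[-0.95,-0.06,0],1],[[0,0.09,0.04],[-0.95,-0.05,0],1],[[-0.01,0.1,0.03],[-0.95,-0.06,0],1],[[0,0.09,0.03],[-0.95,-0.05,0],1],[[-0.01,0.1,0.02],[-0.95,-0.06,0],1],[[-0.01,0.1,0.02],[-0.95,-0.05,0],1],[[0,0,0],[0,0,0],1]]}}

```text
t: 20.2
tool_pos: [0.592, -0.1764, 0.0755]
tcp_rot: [-3.09, -0.098, 0.006]
force: [-1.3, -1.6, -0.2]
width: 0.0073
grip_force: 33.3
```

Emit:
{"name": "apply_moves", "arguments": {"motion": [[[0,0.05,0],[-0.4,0,0],1],[[0,0.05,0],[-0.4,0,0],1],[[0,0.04,0],[0,0,0],1],[[0,0.04,0],[0,0,0],1],[[0,0,0],[0,0,0],1]]}}

```text
t: 20.62
tool_pos: [0.5918, -0.1737, 0.0757]
tcp_rot: [3.135, 0.092, -0.009]
force: [-4.6, -4.1, 4.5]
width: 0.0072
grip_force: 33.9
```

Run:
```python
from h import *
st(); a=tilt("right",2)
print(goal("right",2,90)[0]-manip.observe()["tool_pos"])
```

```text
{'t': 20.617, 'joints': [-0.374, 0.313, 1.419, -0.007, 1.414, 1.14], 'tool_pos': [0.592, -0.174, 0.076], 'tcp_rot': [3.135, 0.092, -0.009], 'force': [-4.603, -4.141, 4.487], 'width': 0.007, 'grip_force': 33.94}
tilt 90.28189555571241 off-axis 0.35233075824296944
[ 0.00027226 -0.00240489 -0.00165896]
```

Emit:
{"name": "apply_moves", "arguments": {"motion": [[[0,0.06,0],[0,0,0],1],[[0,0.06,0],[0,0,0],1],[[0,0,0],[0,0,0],1],[[0,0,0],[0,0,0],1]]}}

```text
t: 20.95
tool_pos: [0.5918, -0.1735, 0.0757]
tcp_rot: [3.128, 0.088, -0.009]
force: [-3.5, -13.8, 1.2]
width: 0.0074
grip_force: 33.7
```

Run:
```python
from h import *
st(); a=tilt("right",2)
s=save("side","s4");t=save("top","t4")
for c in("top","side"):
    H,w,nn,sg=wall("right",np.pi/2);e=np.cross(w,nn)
    for k in(-1,1):
        q=proj(c,H+.085*w+k*.06*e)[0]; cv2.circle(t if c=="top" else s,tuple(np.int32(q)),1,(255,0,0),-1)
cv2.imwrite("pics/c4.png",np.hstack([cv2.resize(t[190:310,290:450,::-1],None,fx=2.5,fy=2.5),cv2.resize(s[150:270,210:370,::-1],None,fx=2.5,fy=2.5)]))
```

```text
{'t': 20.95, 'joints': [-0.37, 0.311, 1.421, -0.014, 1.41, 1.147], 'tool_pos': [0.592, -0.174, 0.076], 'tcp_rot': [3.128, 0.088, -0.009], 'force': [-3.533, -13.803, 1.206], 'width': 0.007, 'grip_force': 33.708}
tilt 90.71400314693079 off-axis 0.33800398419823
```

View pics/c4.png

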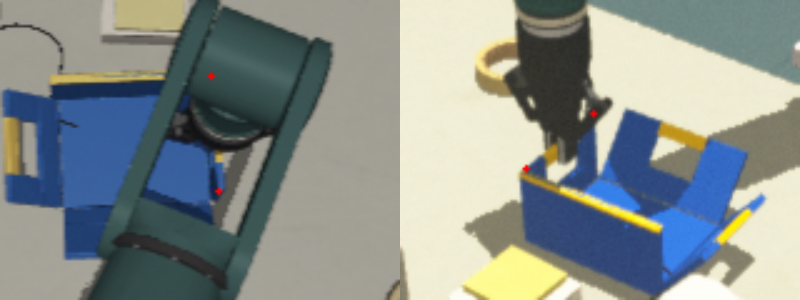

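The side crop shows the right wall upright at about (560,150), with its corner on the predicted dot at (526,168). Pushing further raised the force to 14 N with no motion, so it is home. I'll release it and go up.

Emit:
{"name": "apply_moves", "arguments": {"motion": [[[0,0,0],[0,0,0],0.6],[[0,0,0],[0,0,0],0.5],[[0,0,0],[0,0,0],0.5],[[0,0,0],[0,0,0],0.5],[[0,0,0.3],[0,0,0],0.5],[[0,0,0.5],[0,0,0],0.5],[[0,0,0.8],[0,0,0],0.5],[[0,0,0.8],[0,0,0],0.5],[[-0.1,0.1,0.8],[0,0,0],0.5],[[-0.3,0.2,0.4],[0,0,0],0.5]]}}

```text
t: 21.88
tool_pos: [0.5782, -0.1546, 0.2245]
tcp_rot: [3.135, 0.094, 0.004]
force: [0.9, 0.6, 1.3]
width: 0.0429
grip_force: 0.0
```

Run:
```python
from h import *
st()
g=goal("front",2,45,back=.05);print(g[0])
rows([(g,30,.5)])
```

```text
{'t': 21.883, 'joints': [-0.354, 0.194, 1.264, -0.004, 1.679, 1.157], 'tool_pos': [0.578, -0.155, 0.224], 'tcp_rot': [3.135, 0.094, 0.004], 'force': [0.931, 0.588, 1.275], 'width': 0.043, 'grip_force': 0.0}
[ 0.44682383 -0.10030871  0.08895332]
30 [[[-0.11,0.05,-0.11],[-0.27,-0.31,0.71],0.5],[[-0.11,0.05,-0.11],[-0.27,-0.31,0.71],0.5],[[-0.11,0.04,-0.11],[-0.27,-0.31,0.71],0.5],[[-0.11,0.05,-0.11],[-0.27,-0.31,0.71],0.5],[[-0.11,0.04,-0.11],[-0.27,-0.31,0.71],0.5],[[-0.11,0.05,-0.11],[-0.28,-0.31,0.71],0.5],[[-0.11,0.04,-0.11],[-0.27,-0.31,0.71],0.5],[[-0.11,0.05,-0.11],[-0.28,-0.31,0.71],0.5],[[-0.11,0.04,-0.11],[-0.27,-0.31,0.71],0.5],[[-0.11,0.05,-0.11],[-0.28,-0.31,0.71],0.5],[[-0.11,0.04,-0.11],[-0.27,-0.31,0.7],0.5],[[-0.11,0.05,-0.11],[-0.28,-0.31,0.7],0.5],[[-0.11,0.04,-0.11],[-0.28,-0.31,0.71],0.5],[[-0.11,0.05,-0.12],[-0.28,-0.31,0.7],0.5],[[-0.11,0.04,-0.11],[-0.27,-0.31,0.71],0.5],[[-0.11,0.05,-0.12],[-0.28,-0.31,0.7],0.5],[[-0.11,0.04,-0.11],[-0.28,-0.3,0.71],0.5],[[-0.11,0.05,-0.12],[-0.27,-0.31,0.7],0.5],[[-0.11,0.04,-0.11],[-0.28,-0.3,0.71],0.5],[[-0.11,0.05,-0.12],[-0.27,-0.31,0.7],0.5],[[-0.11,0.04,-0.11],[-0.28,-0.3,0.71],0.5],[[-0.11,0.05,-0.12],[-0.27,-0.31,0.7],0.5],[[-0.11,0.04,-0.11],[-0.28,-0.3,0.71],0.5],[[-0.11,0.05,-0.12],[-0.27,-0.31,0.7],0.5],[[-0.11,0.04,-0.11],[-0.28,-0.3,0.71],0.5],[[-0.11,0.05,-0.12],[-0.27,-0.31,0.7],0.5],[[-0.11,0.04,-0.11],[-0.28,-0.3,0.71],0.5],[[-0.1,0.05,-0.12],[-0.27,-0.31,0.7],0.5],[[-0.11,0.04,-0.11],[-0.28,-0.3,0.71],0.5],[[-0.1,0.05,-0.12],[-0.27,-0.31,0.7],0.5]]
```

Emit:
{"name": "apply_moves", "arguments": {"motion": [[[-0.28,0.06,0],[-0.34,-0.38,0.88],0.5],[[-0.28,0.06,0],[-0.34,-0.38,0.88],0.5],[[-0.28,0.06,0],[-0.34,-0.38,0.88],0.5],[[-0.28,0.06,0],[-0.34,-0.38,0.88],0.5],[[-0.28,0.06,0],[-0.34,-0.38,0.88],0.5],[[-0.28,0.06,0],[-0.34,-0.38,0.88],0.5],[[-0.28,0.06,0],[-0.34,-0.38,0.88],0.5],[[-0.28,0.06,0],[-0.34,-0.38,0.88],0.5],[[-0.28,0.06,0],[-0.34,-0.38,0.88],0.5],[[-0.28,0.06,0],[-0.34,-0.38,0.88],0.5],[[-0.28,0.06,0],[-0.34,-0.38,0.88],0.5],[[-0.28,0.06,0],[-0.34,-0.38,0.88],0.5]]}}

```text
t: 22.88
tool_pos: [0.4411, -0.1245, 0.2197]
tcp_rot: [2.588, 1.111, 0.429]
force: [-0.8, -0.5, -0.1]
width: 0.0424
grip_force: 0.0
```

Run:
```python
from h import *
st()
g=goal("front",2,45,back=.05)
rows([(g,12,.5)])
```

```text
{'t': 22.883, 'joints': [-0.411, -0.427, 1.888, 0.018, 1.262, 0.347], 'tool_pos': [0.441, -0.124, 0.22], 'tcp_rot': [2.588, 1.111, 0.429], 'force': [-0.759, -0.509, -0.145], 'width': 0.042, 'grip_force': 0.0}
12 [[[0.01,0.05,-0.27],[-0.34,-0.39,0.89],0.5],[[0.01,0.05,-0.27],[-0.34,-0.39,0.89],0.5],[[0.01,0.05,-0.27],[-0.34,-0.39,0.89],0.5],[[0.01,0.05,-0.27],[-0.33,-0.39,0.89],0.5],[[0.01,0.05,-0.27],[-0.34,-0.39,0.89],0.5],[[0.01,0.05,-0.27],[-0.33,-0.39,0.89],0.5],[[0.01,0.05,-0.27],[-0.33,-0.39,0.89],0.5],[[0.01,0.05,-0.28],[-0.34,-0.39,0.89],0.5],[[0.02,0.05,-0.27],[-0.33,-0.39,0.88],0.5],[[0.01,0.05,-0.28],[-0.34,-0.4,0.89],0.5],[[0.02,0.05,-0.27],[-0.33,-0.39,0.88],0.5],[[0.01,0.05,-0.28],[-0.34,-0.4,0.89],0.5]]
```

Emit:
{"name": "apply_moves", "arguments": {"motion": [[[0.01,0.05,-0.27],[-0.34,-0.39,0.89],0.5],[[0.01,0.05,-0.27],[-0.34,-0.39,0.89],0.5],[[0.01,0.05,-0.27],[-0.34,-0.39,0.89],0.5],[[0.01,0.05,-0.27],[-0.33,-0.39,0.89],0.5],[[0.01,0.05,-0.27],[-0.34,-0.39,0.89],0.5],[[0.01,0.05,-0.27],[-0.33,-0.39,0.89],0.5],[[0.01,0.05,-0.27],[-0.33,-0.39,0.89],0.5],[[0.01,0.05,-0.28],[-0.34,-0.39,0.89],0.5]]}}

```text
t: 23.55
tool_pos: [0.445, -0.1087, 0.1327]
tcp_rot: [2.031, 1.62, 0.66]
force: [0.4, 0.3, 0.0]
width: 0.0427
grip_force: 0.0
```

Run:
```python
from h import *
st();tilt("front",2)
g=goal("front",2,45,back=.05)
rows([(g,4,.5),(goal("front",2,45),7,.5)])
```

```text
{'t': 23.55, 'joints': [-0.578, -0.549, 2.219, 0.386, 0.895, -0.507], 'tool_pos': [0.445, -0.109, 0.133], 'tcp_rot': [2.031, 1.62, 0.66], 'force': [0.402, 0.336, 0.01], 'width': 0.043, 'grip_force': 0.0}
tilt 51.628502243551075 off-axis -5.219817833654544
11 [[[0.01,0.05,-0.27],[-0.33,-0.39,0.88],0.5],[[0.01,0.05,-0.27],[-0.33,-0.39,0.89],0.5],[[0.01,0.05,-0.28],[-0.33,-0.39,0.88],0.5],[[0.01,0.06,-0.27],[-0.33,-0.39,0.89],0.5],[[0.13,0.01,-0.13],[0.0,0.0,0.0],0.5],[[0.13,0.01,-0.13],[0.0,0.0,0.0],0.5],[[0.13,0.01,-0.13],[0.0,0.0,0.0],0.5],[[0.12,0.01,-0.12],[0.0,0.0,0.0],0.5],[[0.13,0.0,-0.13],[0.0,0.0,0.0],0.5],[[0.12,0.01,-0.12],[0.0,0.0,0.0],0.5],[[0.13,0.0,-0.13],[0.0,0.0,0.0],0.5]]
```

Emit:
{"name": "apply_moves", "arguments": {"motion": [[[0.03,0.05,-0.22],[-0.33,-0.39,0.88],0.5],[[0.04,0.05,-0.23],[-0.33,-0.39,0.89],0.5],[[0.04,0.05,-0.23],[-0.33,-0.39,0.88],0.5],[[0.04,0.06,-0.23],[-0.33,-0.39,0.88],0.5],[[0,0,0],[0,0,0],0.5]]}}

```text
t: 23.97
tool_pos: [0.4493, -0.1, 0.0929]
tcp_rot: [1.726, 1.817, 0.751]
force: [-1.2, 0.0, -0.2]
width: 0.0425
grip_force: 0.0
```

Run:
```python
from h import *
st();tilt("front",2)
g=goal("front",2,45,back=.035)
print(g[0])
rows([(g,2,.5),(goal("front",2,45),6,.5)])
```

```text
{'t': 23.967, 'joints': [-0.703, -0.504, 2.326, 0.711, 0.837, -1.112], 'tool_pos': [0.449, -0.1, 0.093], 'tcp_rot': [1.726, 1.817, 0.751], 'force': [-1.202, 0.022, -0.227], 'width': 0.042, 'grip_force': 0.0}
tilt 45.362797648539114 off-axis 0.05285048261277313
[ 0.45741278 -0.09969704  0.07834672]
8 [[[0.1,0.0,-0.18],[-0.04,-0.05,0.03],0.5],[[0.1,0.01,-0.18],[-0.03,-0.04,0.03],0.5],[[0.1,0.01,-0.1],[0.0,0.0,0.0],0.5],[[0.1,0.0,-0.1],[0.0,0.0,0.0],0.5],[[0.1,0.01,-0.11],[0.0,0.0,0.0],0.5],[[0.11,0.0,-0.1],[0.0,0.0,0.0],0.5],[[0.1,0.01,-0.11],[0.0,0.0,0.0],0.5],[[0.11,0.0,-0.1],[0.0,0.0,0.0],0.5]]
```

Everything is reachable, so I'll insert and close.

Emit:
{"name": "apply_moves", "arguments": {"motion": [[[0.1,0,-0.18],[-0.04,-0.05,0.03],0.5],[[0.1,0.01,-0.18],[-0.03,-0.04,0.03],0.5],[[0.1,0.01,-0.1],[0,0,0],0.5],[[0.1,0,-0.1],[0,0,0],0.5],[[0.1,0.01,-0.11],[0,0,0],0.5],[[0.11,0,-0.1],[0,0,0],0.5],[[0.1,0.01,-0.11],[0,0,0],0.5],[[0.11,0,-0.1],[0,0,0],0.5],[[0,0,0],[0,0,0],1],[[0,0,0],[0,0,0],1],[[0,0,0],[0,0,0],1],[[0,0,0],[0,0,0],1]]}}

```text
t: 24.97
tool_pos: [0.4831, -0.0992, 0.0556]
tcp_rot: [1.713, 1.816, 0.751]
force: [-0.5, -1.4, -1.9]
width: 0.0075
grip_force: 29.2
```

Run:
```python
from h import *
st(); tilt("front",2)
print(goal("front",2,45)[0]-manip.observe()["tool_pos"])
rows([(goal("front",2,45),1,1)]+[(goal("front",2,45+3.8*k),1,1) for k in range(1,13)])
```

```text
{'t': 24.967, 'joints': [-0.621, -0.333, 2.315, 0.804, 0.662, -1.204], 'tool_pos': [0.483, -0.099, 0.056], 'tcp_rot': [1.713, 1.816, 0.751], 'force': [-0.476, -1.448, -1.896], 'width': 0.007, 'grip_force': 29.222}
tilt 44.9255461936204 off-axis -0.13966539837549827
[-0.00096578  0.0009322  -0.00201798]
13 [[[-0.02,0.02,-0.05],[0.04,0.02,0.01],1],[[0.06,0.01,0.07],[-0.05,0.95,0.0],1],[[0.08,0.0,0.07],[-0.06,0.95,0.0],1],[[0.07,0.01,0.06],[-0.05,0.95,0.0],1],[[0.08,0.0,0.06],[-0.06,0.94,0.0],1],[[0.09,0.01,0.05],[-0.05,0.95,0.0],1],[[0.09,0.0,0.05],[-0.06,0.95,0.0],1],[[0.09,0.01,0.04],[-0.05,0.95,0.0],1],[[0.09,0.0,0.04],[-0.06,0.95,0.0],1],[[0.1,0.01,0.02],[-0.05,0.95,0.0],1],[[0.09,0.0,0.03],[-0.06,0.95,0.0],1],[[0.1,0.01,0.01],[-0.05,0.94,0.0],1],[[0.1,0.0,0.01],[-0.06,0.95,0.0],1]]
```

Emit:
{"name": "apply_moves", "arguments": {"motion": [[[0.06,0.01,0.07],[-0.05,0.95,0],1],[[0.08,0,0.07],[-0.06,0.95,0],1],[[0.07,0.01,0.06],[-0.05,0.95,0],1],[[0.08,0,0.06],[-0.06,0.95,0],1],[[0.09,0.01,0.05],[-0.05,0.95,0],1],[[0.09,0,0.05],[-0.06,0.95,0],1],[[0.09,0.01,0.04],[-0.05,0.95,0],1],[[0.09,0,0.04],[-0.06,0.95,0],1],[[0.1,0.01,0.02],[-0.05,0.95,0],1],[[0.09,0,0.03],[-0.06,0.95,0],1],[[0.1,0.01,0.01],[-0.05,0.95,0],1],[[0,0,0],[0,0,0],1]]}}

```text
t: 25.97
tool_pos: [0.5216, -0.0965, 0.0747]
tcp_rot: [2.128, 2.26, 0.058]
force: [-1.9, -0.2, -2.2]
width: 0.0071
grip_force: 32.3
```

Emit:
{"name": "apply_moves", "arguments": {"motion": [[[0.05,0,0],[0,0.4,0],1],[[0.05,0,0],[0,0.4,0],1],[[0.04,0,0],[0,0,0],1],[[0.04,0,0],[0,0,0],1],[[0,0,0],[0,0,0],1]]}}

```text
t: 26.38
tool_pos: [0.5238, -0.0964, 0.0749]
tcp_rot: [-2.15, -2.281, 0.005]
force: [-10.3, 1.3, 0.1]
width: 0.0074
grip_force: 32.6
```

Emit:
{"name": "apply_moves", "arguments": {"motion": [[[0.06,0,0],[0,0,0],1],[[0.06,0,0],[0,0,0],1],[[0,0,0],[0,0,0],1],[[0,0,0],[0,0,0],1]]}}

```text
t: 26.72
tool_pos: [0.5239, -0.0963, 0.0748]
tcp_rot: [-2.145, -2.274, 0.016]
force: [-22.9, 1.7, 8.7]
width: 0.0074
grip_force: 34.2
```

Run:
```python
from h import *
st(); tilt("front",2)
print(goal("front",2,90)[0]-manip.observe()["tool_pos"])
```

```text
{'t': 26.717, 'joints': [-0.287, 0.147, 1.623, -0.002, 1.391, -0.345], 'tool_pos': [0.524, -0.096, 0.075], 'tcp_rot': [-2.145, -2.274, 0.016], 'force': [-22.876, 1.706, 8.689], 'width': 0.007, 'grip_force': 34.214}
tilt 91.03467365095655 off-axis 0.23412454069430347
[-0.00061436  0.00044489 -0.00079179]
```

The front wall is home: 23 N with no motion, and its position matches 90°. I'll release it and move on to the left wall.

Emit:
{"name": "apply_moves", "arguments": {"motion": [[[0,0,0],[0,0,0],0.6],[[0,0,0],[0,0,0],0.5],[[0,0,0],[0,0,0],0.5],[[0,0,0],[0,0,0],0.5],[[0,0,0.3],[0,0,0],0.5],[[0,0,0.5],[0,0,0],0.5],[[0,0,0.8],[0,0,0],0.5],[[0,0,0.8],[0,0,0],0.5],[[0.1,0.1,0.8],[0,0,0],0.5],[[0.2,0.2,0.4],[0,0,0],0.5]]}}

```text
t: 27.55
tool_pos: [0.5468, -0.0859, 0.2269]
tcp_rot: [2.15, 2.278, 0.009]
force: [1.5, 0.4, 0.7]
width: 0.0429
grip_force: 0.0
```

Run:
```python
from h import *
st()
g=goal("left",2,45,back=.05);g2=(g[0]+[0,.01,.13],g[1])
print(g[0]); rows([(g2,30,.5)])
```

```text
{'t': 27.55, 'joints': [-0.259, 0.088, 1.378, 0.001, 1.664, -0.316], 'tool_pos': [0.547, -0.086, 0.227], 'tcp_rot': [2.15, 2.278, 0.009], 'force': [1.501, 0.387, 0.677], 'width': 0.043, 'grip_force': 0.0}
[0.57793793 0.06814289 0.08895332]
30 [[[0.03,0.14,-0.01],[-0.31,0.28,0.71],0.5],[[0.03,0.14,-0.01],[-0.31,0.28,0.71],0.5],[[0.03,0.14,-0.01],[-0.31,0.28,0.71],0.5],[[0.03,0.14,-0.01],[-0.31,0.28,0.71],0.5],[[0.03,0.14,-0.01],[-0.31,0.28,0.71],0.5],[[0.03,0.14,-0.01],[-0.31,0.28,0.71],0.5],[[0.02,0.14,-0.01],[-0.31,0.28,0.71],0.5],[[0.03,0.14,-0.01],[-0.31,0.28,0.71],0.5],[[0.02,0.14,-0.01],[-0.31,0.28,0.71],0.5],[[0.03,0.14,-0.01],[-0.31,0.28,0.71],0.5],[[0.02,0.14,0.0],[-0.31,0.28,0.7],0.5],[[0.03,0.13,-0.01],[-0.31,0.28,0.71],0.5],[[0.02,0.14,0.0],[-0.31,0.28,0.7],0.5],[[0.03,0.13,-0.01],[-0.31,0.28,0.71],0.5],[[0.02,0.14,0.0],[-0.31,0.28,0.71],0.5],[[0.03,0.13,-0.01],[-0.32,0.28,0.7],0.5],[[0.02,0.14,0.0],[-0.31,0.28,0.71],0.5],[[0.03,0.13,-0.01],[-0.32,0.28,0.7],0.5],[[0.02,0.14,0.0],[-0.31,0.28,0.71],0.5],[[0.03,0.13,-0.01],[-0.32,0.28,0.7],0.5],[[0.02,0.14,0.0],[-0.31,0.28,0.71],0.5],[[0.03,0.13,-0.01],[-0.31,0.28,0.7],0.5],[[0.02,0.14,0.0],[-0.32,0.28,0.71],0.5],[[0.03,0.13,-0.01],[-0.31,0.28,0.71],0.5],[[0.02,0.14,0.0],[-0.32,0.27,0.7],0.5],[[0.03,0.13,-0.01],[-0.31,0.28,0.71],0.5],[[0.02,0.14,0.0],[-0.32,0.27,0.7],0.5],[[0.03,0.13,-0.01],[-0.31,0.28,0.71],0.5],[[0.02,0.14,0.0],[-0.32,0.27,0.7],0.5],[[0.03,0.13,-0.01],[-0.31,0.28,0.71],0.5]]
```

Emit:
{"name": "apply_moves", "arguments": {"motion": [[[0.03,0.2,0],[-0.39,0.35,0.88],0.5],[[0.03,0.2,0],[-0.39,0.35,0.88],0.5],[[0.03,0.2,0],[-0.39,0.35,0.88],0.5],[[0.03,0.2,0],[-0.39,0.35,0.88],0.5],[[0.03,0.2,0],[-0.39,0.35,0.88],0.5],[[0.03,0.2,0],[-0.39,0.35,0.88],0.5],[[0.03,0.2,0],[-0.39,0.35,0.88],0.5],[[0.03,0.2,0],[-0.39,0.35,0.88],0.5],[[0.03,0.2,0],[-0.39,0.35,0.88],0.5],[[0.03,0.2,0],[-0.39,0.35,0.88],0.5],[[0.03,0.2,0],[-0.39,0.35,0.88],0.5],[[0.03,0.2,0],[-0.39,0.35,0.88],0.5]]}}

```text
t: 28.55
tool_pos: [0.5603, 0.0118, 0.2214]
tcp_rot: [1.135, 2.84, -0.663]
force: [0.7, -0.1, -0.6]
width: 0.0428
grip_force: 0.0
```

Run:
```python
from h import *
st()
g=goal("left",2,45,back=.05)
rows([((g[0]+[0,.005,.05],g[1]),12,.5)])
```

```text
{'t': 28.55, 'joints': [0.133, 0.258, 1.251, -0.388, 1.822, -0.739], 'tool_pos': [0.56, 0.012, 0.221], 'tcp_rot': [1.135, 2.84, -0.663], 'force': [0.651, -0.132, -0.634], 'width': 0.043, 'grip_force': 0.0}
12 [[[0.04,0.13,-0.17],[-0.38,0.34,0.88],0.5],[[0.04,0.13,-0.17],[-0.38,0.34,0.88],0.5],[[0.04,0.13,-0.17],[-0.38,0.35,0.88],0.5],[[0.04,0.13,-0.17],[-0.38,0.34,0.89],0.5],[[0.04,0.13,-0.17],[-0.38,0.35,0.88],0.5],[[0.03,0.13,-0.17],[-0.38,0.34,0.89],0.5],[[0.04,0.13,-0.17],[-0.39,0.34,0.88],0.5],[[0.03,0.12,-0.17],[-0.39,0.35,0.89],0.5],[[0.04,0.13,-0.18],[-0.38,0.35,0.88],0.5],[[0.03,0.12,-0.17],[-0.39,0.34,0.89],0.5],[[0.04,0.13,-0.18],[-0.38,0.35,0.88],0.5],[[0.03,0.12,-0.17],[-0.39,0.34,0.89],0.5]]
```

Emit:
{"name": "apply_moves", "arguments": {"motion": [[[0.04,0.18,-0.1],[-0.38,0.34,0.88],0.5],[[0.04,0.18,-0.1],[-0.38,0.34,0.88],0.5],[[0.04,0.18,-0.1],[-0.38,0.35,0.88],0.5],[[0.04,0.18,-0.14],[-0.38,0.34,0.89],0.5],[[0.04,0.18,-0.14],[-0.38,0.35,0.88],0.5],[[0.03,0.15,-0.16],[-0.38,0.34,0.89],0.5],[[0.04,0.15,-0.2],[-0.39,0.34,0.88],0.5],[[0.03,0.12,-0.2],[-0.39,0.35,0.89],0.5],[[0.04,0.08,-0.22],[-0.38,0.35,0.88],0.5],[[0.03,0.06,-0.22],[-0.39,0.34,0.89],0.5],[[0.04,0.04,-0.22],[-0.38,0.35,0.88],0.5],[[0.03,0.03,-0.22],[-0.39,0.34,0.89],0.5]]}}

```text
t: 29.55
tool_pos: [0.578, 0.0732, 0.1399]
tcp_rot: [-0.083, 2.88, -1.194]
force: [-0.1, 0.7, 0.1]
width: 0.0428
grip_force: 0.0
```

Run:
```python
from h import *
st(); tilt("left",2)
rows([(goal("left",2,45,back=.045),4,.5),(goal("left",2,45),6,.5)])
```

```text
{'t': 29.55, 'joints': [0.404, 0.385, 1.388, -0.733, 1.663, -1.182], 'tool_pos': [0.578, 0.073, 0.14], 'tcp_rot': [-0.083, 2.88, -1.194], 'force': [-0.111, 0.683, 0.129], 'width': 0.043, 'grip_force': 0.0}
tilt 44.946905569009665 off-axis 0.04661896747193837
10 [[[0.0,-0.05,-0.34],[0.0,0.0,0.0],0.5],[[0.0,-0.05,-0.34],[0.0,0.0,0.0],0.5],[[0.0,-0.06,-0.34],[0.01,0.01,0.0],0.5],[[0.0,-0.05,-0.34],[0.0,0.0,0.0],0.5],[[0.01,-0.13,-0.13],[0.0,0.0,0.0],0.5],[[0.01,-0.13,-0.13],[0.0,0.0,0.0],0.5],[[0.01,-0.13,-0.13],[0.0,0.0,0.0],0.5],[[0.01,-0.14,-0.14],[0.0,0.0,0.0],0.5],[[0.0,-0.13,-0.13],[0.0,0.0,0.0],0.5],[[0.01,-0.14,-0.14],[0.0,0.0,0.0],0.5]]
```

Emit:
{"name": "apply_moves", "arguments": {"motion": [[[0,-0.05,-0.34],[0,0,0],0.5],[[0,-0.05,-0.34],[0,0,0],0.5],[[0,-0.06,-0.34],[0,0,0],0.5],[[0,-0.05,-0.34],[0,0,0],0.5],[[0.01,-0.13,-0.13],[0,0,0],0.5],[[0.01,-0.13,-0.13],[0,0,0],0.5],[[0.01,-0.13,-0.13],[0,0,0],0.5],[[0.01,-0.14,-0.14],[0,0,0],0.5],[[0,-0.13,-0.13],[0,0,0],0.5],[[0.01,-0.14,-0.14],[0,0,0],0.5],[[0,0,0],[0,0,0],1],[[0,0,0],[0,0,0],1]]}}

```text
t: 30.55
tool_pos: [0.5789, 0.0313, 0.0527]
tcp_rot: [-0.078, 2.882, -1.197]
force: [-0.6, -0.6, 1.0]
width: 0.0195
grip_force: 0.6
```

Emit:
{"name": "apply_moves", "arguments": {"motion": [[[0,0,0],[0,0,0],1],[[0,0,0],[0,0,0],1],[[0,0,0],[0,0,0],1]]}}

```text
t: 30.8
tool_pos: [0.5791, 0.0323, 0.0527]
tcp_rot: [-0.079, 2.882, -1.195]
force: [-0.4, -0.4, -1.8]
width: 0.0075
grip_force: 29.2
```

Run:
```python
from h import *
st(); tilt("left",2)
print(goal("left",2,45)[0]-manip.observe()["tool_pos"])
rows([(goal("left",2,45),1,1)]+[(goal("left",2,45+3.8*k),1,1) for k in range(1,13)])
```

```text
{'t': 30.8, 'joints': [0.342, 0.444, 1.5, -0.748, 1.5, -1.11], 'tool_pos': [0.579, 0.032, 0.053], 'tcp_rot': [-0.079, 2.882, -1.195], 'force': [-0.426, -0.4, -1.759], 'width': 0.008, 'grip_force': 29.246}
tilt 44.97450927763622 off-axis -0.11926779511771989
[0.00088375 0.00055984 0.00087885]
13 [[[0.02,0.01,0.02],[0.01,0.0,0.04],1],[[0.01,-0.06,0.07],[0.94,0.05,0.0],1],[[0.0,-0.08,0.07],[0.95,0.06,0.0],1],[[0.0,-0.07,0.07],[0.95,0.05,0.0],1],[[0.01,-0.08,0.05],[0.95,0.06,0.0],1],[[0.0,-0.09,0.06],[0.95,0.05,0.0],1],[[0.01,-0.09,0.04],[0.95,0.06,0.0],1],[[0.0,-0.09,0.04],[0.95,0.05,0.0],1],[[0.01,-0.09,0.04],[0.94,0.06,0.0],1],[[0.01,-0.1,0.03],[0.95,0.05,0.0],1],[[0.0,-0.09,0.02],[0.95,0.06,0.0],1],[[0.01,-0.1,0.01],[0.95,0.05,0.0],1],[[0.0,-0.1,0.01],[0.95,0.06,0.0],1]]
```

Emit:
{"name": "apply_moves", "arguments": {"motion": [[[0.01,-0.06,0.07],[0.95,0.05,0],1],[[0,-0.08,0.07],[0.95,0.06,0],1],[[0,-0.07,0.07],[0.95,0.05,0],1],[[0.01,-0.08,0.05],[0.95,0.06,0],1],[[0,-0.09,0.06],[0.95,0.05,0],1],[[0.01,-0.09,0.04],[0.95,0.06,0],1],[[0,-0.09,0.04],[0.95,0.05,0],1],[[0.01,-0.09,0.04],[0.95,0.06,0],1],[[0.01,-0.1,0.03],[0.95,0.05,0],1],[[0,-0.09,0.02],[0.95,0.06,0],1],[[0.01,-0.1,0.01],[0.95,0.05,0],1],[[0,0,0],[0,0,0],1]]}}

```text
t: 31.8
tool_pos: [0.5815, -0.0061, 0.0713]
tcp_rot: [0.082, -3.138, 0.08]
force: [4.5, 3.6, -8.9]
width: 0.0074
grip_force: 36.1
```

Emit:
{"name": "apply_moves", "arguments": {"motion": [[[0,-0.05,0],[0.4,0,0],1],[[0,-0.05,0],[0.4,0,0],1],[[0,-0.04,0],[0,0,0],1],[[0,-0.04,0],[0,0,0],1],[[0,0,0],[0,0,0],1]]}}

```text
t: 32.22
tool_pos: [0.5815, -0.0062, 0.0712]
tcp_rot: [-0.091, 3.139, 0.015]
force: [4.6, 16.5, -8.8]
width: 0.007
grip_force: 29.8
```

Emit:
{"name": "apply_moves", "arguments": {"motion": [[[0,-0.06,0],[0,0,0],1],[[0,-0.06,0],[0,0,0],1],[[0,0,0],[0,0,0],1],[[0,0,0],[0,0,0],1]]}}

```text
t: 32.55
tool_pos: [0.5815, -0.0063, 0.0713]
tcp_rot: [-0.095, 3.139, 0.027]
force: [5.6, 27.1, -7.2]
width: 0.0074
grip_force: 30.5
```

Run:
```python
from h import *
st(); tilt("left",2)
print(goal("left",2,90)[0]-manip.observe()["tool_pos"])
```

```text
{'t': 32.55, 'joints': [-0.118, 0.24, 1.52, 0.018, 1.383, -1.752], 'tool_pos': [0.581, -0.006, 0.071], 'tcp_rot': [-0.095, 3.139, 0.027], 'force': [5.629, 27.063, -7.17], 'width': 0.007, 'grip_force': 30.527}
tilt 90.99500688708524 off-axis 0.09211554797562115
[ 0.00086175 -0.00206387  0.00271814]
```

The left wall is home too: 27 N with no motion, and the same +2 mm y offset as the right wall, so it is tray pose error. I'll release it, withdraw and check.

Emit:
{"name": "apply_moves", "arguments": {"motion": [[[0,0,0],[0,0,0],0.6],[[0,0,0],[0,0,0],0.5],[[0,0,0],[0,0,0],0.5],[[0,0,0],[0,0,0],0.5],[[0,0,0.3],[0,0,0],0.5],[[0,0,0.5],[0,0,0],0.5],[[0,0,0.8],[0,0,0],0.5],[[0,0,0.9],[0,0,0],0.5],[[-0.4,0.3,0.9],[0,0,0],0.5],[[-0.6,0.6,0.5],[0,0,0],0.5],[[-0.6,0.7,0],[0,0,0],0.5],[[-0.6,0.7,0],[0,0,0],0.5]]}}

```text
t: 33.55
tool_pos: [0.494, 0.074, 0.2333]
tcp_rot: [-0.082, 3.132, -0.001]
force: [0.8, 0.2, -0.8]
width: 0.0427
grip_force: 0.0
```

Emit:
{"name": "apply_moves", "arguments": {"motion": [[[-0.6,0.7,0],[0,0,0],0.5],[[-0.6,0.7,0],[0,0,0],0.5],[[-0.6,0.7,0],[0,0,0],0.5],[[-0.6,0.7,0],[0,0,0],0.5],[[0,0,0],[0,0,0],0.5],[[0,0,0],[0,0,0],0.5]]}}

```text
t: 34.05
tool_pos: [0.397, 0.187, 0.2307]
tcp_rot: [-0.091, 3.136, -0.0]
force: [0.3, -0.4, 0.0]
width: 0.043
grip_force: 0.0
```

Run:
```python
from h import *
st()
s=save("side","s5");t=save("top","t5")
TR[0]+=.001;TR[1]+=.002
for n in("left","front","right"):
  for c in("top","side"):
    H,w,nn,sg=wall(n,np.pi/2);e=np.cross(w,nn)
    for k in(-1,1):
        q=proj(c,H+.085*w+k*(.08 if n=="front" else .06)*e)[0]; cv2.circle(t if c=="top" else s,tuple(np.int32(q)),0,(255,0,0),-1)
cv2.imwrite("pics/c5.png",np.hstack([cv2.resize(t[200:300,290:410,::-1],None,fx=3.3,fy=3.3),cv2.resize(s[170:270,230:350,::-1],None,fx=3.3,fy=3.3)]))
for n in("saline","notes","tape","gauze"):
    for c in ("top","side"):
        r=manip.landmark_of(c,n)
        if r: print(n,c,np.array(r[0]["position"])*[640,480],onz(c,r[0]["position"],0))
```

```text
{'t': 34.05, 'joints': [0.312, -0.167, 1.617, -0.001, 1.687, -1.317], 'tool_pos': [0.397, 0.187, 0.231], 'tcp_rot': [-0.091, 3.136, -0.0], 'force': [0.289, -0.43, 0.01], 'width': 0.043, 'grip_force': 0.0}
saline top [187.2   276.288] [0.50681381 0.33557891 0.        ]
notes top [344.128 191.28 ] [ 0.75551753 -0.09143069  0.        ]
notes side [258.176 274.32 ] [ 0.74305478 -0.10541515  0.        ]
tape top [459.072 317.28 ] [ 0.41040552 -0.40636671  0.        ]
tape side [258.112 178.512] [ 0.40315124 -0.40445043  0.        ]
gauze top [258.176 198.288] [0.73070554 0.14939259 0.        ]
gauze side [342.912 313.584] [0.72846796 0.14979107 0.        ]
```

View pics/c5.png

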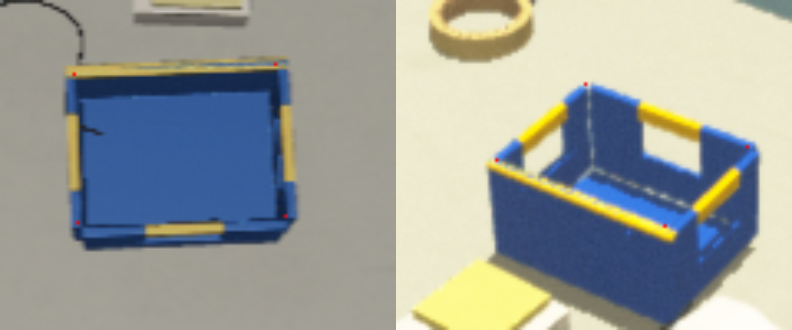

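Both crops show all three walls upright, with the rims on the predicted 90° points, and the arm is clear. One pixel check on the bystanders, then I hand in.

Run:
```python
from h import *
a,b=[cv2.imread(f"pics/{n}.png").astype(int) for n in("s0","s5")] if 0 else (cv2.imread("pics/side0.png").astype(int),cv2.imread("pics/s5.png").astype(int))
t,u=cv2.imread("pics/top0.png").astype(int),cv2.imread("pics/t5.png").astype(int)
ok=True
for n,(p,q),(x0,y0,x1,y1) in [("gauze",(a,b),(310,265,382,336)),("notes",(a,b),(228,250,285,295)),("tape",(a,b),(238,165,274,190)),("gauze t",(t,u),(220,172,290,210)),("saline",(t,u),(165,262,195,290))]:
    d=abs(p-q)[y0:y1,x0:x1].max(2);f=(d>40).mean();print(n,round(f,3));ok&=f<.06
if ok: print(manip.job_done())
```

```text
gauze 0.015
notes 0.0
tape 0.0
gauze t 0.005
saline 0.186
```

Run:
```python
import cv2,numpy as np
c=[cv2.resize(cv2.imread(f"pics/{n}.png")[240:320,140:240],None,fx=4,fy=4) for n in("top0","t5")]
cv2.imwrite("pics/c6.png",np.hstack(c))
```

```text
(no output)
```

View pics/c6.png

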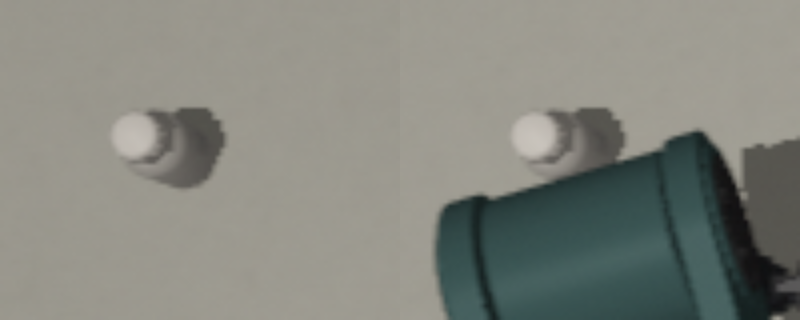

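The bottle's cap is at the same pixel in both crops (135,137), so it has not moved; the raised forearm only hides part of it. I'll hand in.

```bash
python3 -c "
from h import *
print(manip.job_done())"
```

```text
the job is handed in; nothing more can be done
None
```

The job is handed in: the camera showed all three walls leaning at about 45° together, then each was brought upright against its stop and released, and the saline bottle, notes block, tape roll and gauze pack have not moved.

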